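Pack the carrying box: jam jars below, lemon tray on top

ROBOT

A 7-joint arm with a two-finger parallel gripper is mounted at the origin on a cart in front of the work surface, level with it; the furniture and walls round the work are solid. World frame = base frame: x ahead of the robot, y to its left, z up, the work surface at z = 0. Lengths are in m, angles in rad, forces in N, time in s.
With the tool pointing down it reaches from about 0.425 to 0.925 m from the base axis. Payload 6.8 kg.
Tool frame: the origin (TCP) lies midway between the tips of the shut fingers; the grasp point (between the pads) lies 19 mm behind it; z points along the fingers, y is the line along which they close (so a half turn about z gives the same grasp; the last joint's range is limited). The gripper opens to 88 mm and grips with 3 to 60 N. Pads are 20 mm wide; open, the fingers measure 115 mm over their backs; the gripper's body (75 mm by 178 mm) begins 61 mm behind the grasp point.
Start: joints at [-1.426, 0.477, 0.022, 1.555, -0.011, 1.109, -0.083], TCP at [0.169, 0.654, 0.223] pointing down, gripper open.
Joint ranges: [-2.96, 2.96], [-0.34, 2.1], [-1.41, 1.46], [0.24, 2.44], [-1.37, 4.51], [0.17, 1.92], [-2.96, 2.96]. Speed limits (rad/s): [2.39, 2.39, 3.14, 3.14, 3.14, 3.14, 3.14].

INTERFACE

Orientations are given as a rotation vector (axis times angle).
In Python, from plant import * gives the robot as it stands.
- The arm moves only by the tool step_arm, never from a script. Its argument "moves" is a list of rows, each a list of 3 entries, a list of its own where there are three numbers: the closure, from -1 (fully open) to 1 (shut), then the shift along the tool's x, y, z in mm, then the turn about the tool's z in rad. In form: [[hand, [tx, ty, tz], yaw], ...]. A call has 1 to 5 rows; each row is the pose to reach, as a shift and turn from the pose commanded when the call began, along the tool's axes at that moment; what a row does not reach only later rows make up. A row lasts 1/12 s, in which the tool goes at most 41.7 mm and 7.16 degrees, less where a joint would pass 70% of its speed; a pose out of reach is approached as far as the arm can. A call with a gripper value outside its range is refused whole. The fingers move at their own pace and stop on an object; "newtons" is the grip in N (left out, the last holds). Time passes only in rows, so rows that repeat a pose let the fingers close. It gives the time, the measured TCP pose, the force, the opening and the grip force at its end, in the units of the state.
- get_state(): the state, without advancing time (a new reading comes with each control period).
- snapshot(name): name is "scene" or "side" or "wrist"; returns the picture (480x640x3 uint8, red, green, blue); there is no depth.
- camera_info(name): a dict with "fov_y" (degrees; the focal length in pixels is half the picture's height over the tangent of half this angle, whatever the lens; pixels are square), "cx", "cy" (the principal point, pixels), "k1" (the pictures are not rectified: a ray, as slopes to the right and down, at radius r is drawn at 1 + k1 r^2 times it, then the intrinsics apply), "rvec" (rotation vector, rad) and "tvec" (3), from world to camera coordinates, as OpenCV has them; the wrist camera has in their place "T_tool_cam" (4x4, takes a point from camera to tool coordinates, whose origin is the TCP and whose axes are the flange's). Camera axes: x right, y down, z forward; pixel columns grow to the right and rows downward; lengths in m; the calibration is good to about 2 mm. A picture is of the moment at which its call begins: read the wrist's pose just before it. camera_info takes no time and is no camera call.
- job_done(): hands the job in; it is judged then, once.
Trained networks look in the newest picture that a camera, given by its name, has taken for a name from the list of things; names that differ only in an ending like _2 or _b are one class to them, and where a whole thing is asked for, a point or a joint stands for the part that bears it (a point fixed in the world has none). Each returns a list of dicts, best first, with "score" (0 to 1); they miss things now and then, are a little off and sometimes report something else, mostly with a low value. They report only what shows in the picture. A call takes as long as a camera call. They do not tell look-alikes from the thing itself.
- regions_of(camera, target): "mask" (480x640 bool, what is visible of it) and "box" ([left, top, right, bottom] in pixels, round what is visible of it).
- tip_of(camera, target): "pixel" ([row, column] in pixels: a listed point, or the origin of a listed thing).
The state is a dict: "time": time; "joints": joint angles; "joint_vel": joint speeds; "joint_efforts": joint torques, N m; "position": TCP position; "tcp_rot": TCP orientation; "wrist_force": force on the tool from outside, world axes, zero at the start; "torque": the same for the moment, N m; "gripper_width": opening from 0.0 (shut) to 1.0 (fully open); "grip_force": force on a finger pad.
Only numpy, scipy, OpenCV 4.12 (cv2) and the standard library are available. Lean on these libraries where they do the work, as an engineer would, in place of code of your own. Each camera call takes 0.05 s, during which the arm holds its last target. There are 200 camera calls.

TASK

Pack the wooden carrying box for the garden table with the heavy things lowest: take the two full jam jars out of the sloping rack and set each one gently, upright, on the floor of the box, one in each bay. Then lift the light tray with its two lemons by its handle and lower it level into the top of the box until it rests fully home on its cleats above the jars, lemons still in it. Do not drop anything, and leave the mug and the salt shaker where they stand.

Things in the scene. Friction and masses are not known exactly. Their poses are not given: they have to be found in the camera images.
- crate: Open carrying box of pale wood, 228 mm long (own x), 116 mm wide (own y), loose, 1.8 kg. Origin: centre of its underside, z up. Tall end boards (136 mm high, 12 mm thick, with a hand slot), low sides (50 mm high, inner faces at y = -49 and +49 mm), four corner posts 136 mm high (x from 88 to 102 mm either way). A divider as high as the sides at x = 0 parts it into two bays.
- bay_a (a point): Middle of the floor of one bay of the box (box frame x = -53, y = 0, 10 mm above its underside); axes as the box's. The bay is 98 by 98 mm.
- bay_b (a point): Middle of the floor of the other bay (box frame x = +53, y = 0, 10 mm above the underside); axes as the box's. The bay is 98 by 98 mm.
- tray_seat (a point): Where the middle of the tray's underside comes to rest: 116 mm above the box's underside, on its centre line, level with the tops of the cleats, a 10 mm deep ledge inside each tall end. Axes as the box's. The opening for the tray, between ends and corner posts, is 204 mm (x) by 98 mm (y) and 20 mm deep from the top of the ends to the cleats.
- jam_jar_left_center (a point): Full glass jam jar, 424 g, round, 68 mm in diameter, 99 mm tall, in the rack's left bay as the robot sees it. This point is its centre, half-way up on its axis; its z axis runs from base to lid. In the rack it leans 28 degrees from vertical, lid up and to the rack's back (away from the robot); the upper 50 mm of the jar stands clear of the rack all round.
- jam_jar_right_center (a point): The other jam jar, the same in all, in the right bay of the rack; point and axes as for the left one.
- jar_rack: Sloping wooden jar rack, fixed, 182 mm wide (own y), 130 mm deep, about 80 mm high without the jars. Origin: centre of its underside, z up; its front is its -x and faces the robot, lids point to its +x. Jars lean back on two cross slats and stand on a sloping floor, at about y = +42 and -42 mm, with a divider between them (to 42 mm up the jars) and a cheek outside each (to 46 mm). Jars come out along their own axis.
- tray_handle (a point): Lift-in tray, 196 mm long (own x), 90 mm wide (own y), walls 36 mm high, 160 g empty, loose; its base, the lowest 6 mm, is 188 by 82 mm. This point is in its handle, 85 mm above the middle of its underside; z up. The handle is a board standing across the middle: 12 mm thick along the tray's x, 46 mm wide along its y, top 105 mm above the underside. The tray may be put in either way round.
- lemon_left_center (a point): A lemon, 76 by 55 mm, 54 mm high, 105 g, loose in one half of the tray; it rides along. This point is its centre.
- lemon_right_center (a point): A lemon, 76 by 52 mm, 52 mm high, 105 g, loose in the other half of the tray. This point is its centre.
- mug: White mug with a small blue pattern and a handle, 82 by 114 mm, 91 mm tall, behind the work. Origin: centre of its underside. Not to be touched.
- salt: Salt shaker, 44 mm in diameter, 90 mm tall, behind the work. Origin: centre of its underside. Not to be touched.
Mind the look-alikes: they are no part of the job. Leave any blue look-alike of the part that bears tray_handle alone.

How it is judged:
On the way:
1. both jam jars stand upright on the floor of the box, one in each bay, let go (((x of jam_jar_left_center in the frame of crate between 0.028 and 0.078 m and y of jam_jar_left_center in the frame of crate between -0.025 and 0.025 m and z of jam_jar_left_center in the frame of crate between 0.053 and 0.066 m and angle between each of jam_jar_left_center, jam_jar_right_center's own z axis and vertical below 0.12 rad and x of jam_jar_right_center in the frame of crate between -0.078 and -0.028 m and y of jam_jar_right_center in the frame of crate between -0.025 and 0.025 m and z of jam_jar_right_center in the frame of crate between 0.053 and 0.066 m) or (x of jam_jar_left_center in the frame of crate between -0.078 and -0.028 m and y of jam_jar_left_center in the frame of crate between -0.025 and 0.025 m and z of jam_jar_left_center in the frame of crate between 0.053 and 0.066 m and angle between each of jam_jar_left_center, jam_jar_right_center's own z axis and vertical below 0.12 rad and x of jam_jar_right_center in the frame of crate between 0.028 and 0.078 m and y of jam_jar_right_center in the frame of crate between -0.025 and 0.025 m and z of jam_jar_right_center in the frame of crate between 0.053 and 0.066 m)) and contact force between each of jam_jar_left, jam_jar_right and the fingers below 0.1 N), for 0.2 s.
At the end, for the whole second after the job is handed in: One jar upright (within 7 degrees) on the floor of each bay, within 25 mm of its middle; the tray level on the cleats, handle point 196 to 206.5 mm above the box's underside and within 10 mm of its middle each way; both lemons in the tray; the box upright (((x of jam_jar_left_center in the frame of crate between 0.028 and 0.078 m and y of jam_jar_left_center in the frame of crate between -0.025 and 0.025 m and z of jam_jar_left_center in the frame of crate between 0.053 and 0.066 m and angle between each of jam_jar_left_center, jam_jar_right_center's own z axis and vertical below 0.12 rad and x of jam_jar_right_center in the frame of crate between -0.078 and -0.028 m and y of jam_jar_right_center in the frame of crate between -0.025 and 0.025 m and z of jam_jar_right_center in the frame of crate between 0.053 and 0.066 m) or (x of jam_jar_left_center in the frame of crate between -0.078 and -0.028 m and y of jam_jar_left_center in the frame of crate between -0.025 and 0.025 m and z of jam_jar_left_center in the frame of crate between 0.053 and 0.066 m and angle between each of jam_jar_left_center, jam_jar_right_center's own z axis and vertical below 0.12 rad and x of jam_jar_right_center in the frame of crate between 0.028 and 0.078 m and y of jam_jar_right_center in the frame of crate between -0.025 and 0.025 m and z of jam_jar_right_center in the frame of crate between 0.053 and 0.066 m)) and z of tray_handle in the frame of crate between 0.196 and 0.2065 m and x of tray_handle in the frame of crate between -0.01 and 0.01 m and y of tray_handle in the frame of crate between -0.01 and 0.01 m and angle between the z axis of tray_handle and the z axis of crate, either way round below 0.05 rad and angle between crate's own z axis and vertical below 0.05 rad and x of lemon_left_center in the frame of tray_handle between -0.1 and 0.1 m and y of lemon_left_center in the frame of tray_handle between -0.05 and 0.05 m and z of lemon_left_center in the frame of tray_handle between -0.065 and -0.025 m and x of lemon_right_center in the frame of tray_handle between -0.1 and 0.1 m and y of lemon_right_center in the frame of tray_handle between -0.05 and 0.05 m and z of lemon_right_center in the frame of tray_handle between -0.065 and -0.025 m); the robot touches nothing.
It fails at once if a bystander (mug or salt shaker) was shifted by more than 20 mm (distance of any of mug, salt from where it was at the start of the episode above 0.02 m).
It fails at once if a jam jar was dropped or struck hard (over 60 N between a jar and the box) (contact force between any of jam_jar_left, jam_jar_right and crate above 60 N).
It fails at once if the tray was dropped or forced (over 60 N between tray and box or tray and jar) (contact force between tray and crate above 60 N or contact force between tray and jam_jar_left above 60 N or contact force between tray and jam_jar_right above 60 N).
It also fails if it takes over 67 s, if anything falls off the work surface, if the arm or the gripper's body presses on something with over 40 N, if the wrist force passes 120 N, or if a joint passes its speed limit or range.

## Working session

There is one attempt and no reset: what is moved stays moved. The work goes in short steps, Python scripts to look and compute and a tool call to move; the robot and the scene stay as the last step left them, time stands still between calls to the robot, and variables do not carry over. Pictures are saved under pics/ and viewed, at most 10 in all, crops included, and the job is handed in when it is done.

Besides the shell and the picture viewer there is one more tool, called after "Emit:" by a JSON object that holds its "op" and its "data", one argument or row to a line. step_arm: Moves the arm, as the interface text tells. Its arguments: {"type":"object","properties":{"moves":{"type":"array"},"newtons":{"type":"number"}},"required":["moves"]}

```bash
mkdir -p pics; cat > h.py <<'E'
from plant import *
import numpy as np, cv2
from scipy.spatial.transform import Rotation as R
def cam(name, st=None):
    i=camera_info(name); f=240/np.tan(np.radians(i["fov_y"])/2)
    if "rvec" in i:
        Rc=R.from_rotvec(np.ravel(i["rvec"])).as_matrix(); return f,i,Rc.T,-Rc.T@np.ravel(i["tvec"])
    st=st or get_state(); T=np.eye(4); T[:3,:3]=R.from_rotvec(st["tcp_rot"]).as_matrix(); T[:3,3]=st["position"]
    T=T@np.array(i["T_tool_cam"]); return f,i,T[:3,:3],T[:3,3]
def ray(c,px):  # px=(row,col)
    f,i,Rw,o=c; d=np.array([(px[1]-i["cx"])/f,(px[0]-i["cy"])/f]); u=d.copy()
    for _ in range(20): u=d/(1+i["k1"]*(u@u))
    v=Rw@np.array([u[0],u[1],1]); return o,v/np.linalg.norm(v)
def proj(c,p):
    f,i,Rw,o=c; q=Rw.T@(np.asarray(p)-o); u=q[:2]/q[2]; u=u*(1+i["k1"]*(u@u)); return np.array([f*u[1]+i["cy"],f*u[0]+i["cx"]])
def tri(obs): # [(cam,px)]
    A=np.zeros((3,3));b=np.zeros(3);rs=[ray(c,p) for c,p in obs]
    for o,v in rs: P=np.eye(3)-np.outer(v,v);A+=P;b+=P@o
    x=np.linalg.solve(A,b); return x,[round(1000*np.linalg.norm((np.eye(3)-np.outer(v,v))@(x-o)),1) for o,v in rs]
def onz(c,px,z):
    o,v=ray(c,px); return o+v*(z-o[2])/v[2]
E
cat > a.py <<'E'
from h import *
s=get_state(); print(s["position"],s["tcp_rot"],s["time"])
ims=[cv2.cvtColor(snapshot(n),cv2.COLOR_RGB2BGR) for n in("scene","side","wrist")]
cv2.imwrite("pics/scene.png",ims[0]);cv2.imwrite("pics/side.png",ims[1]);cv2.imwrite("pics/wrist.png",ims[2])
C={n:cam(n) for n in("scene","side")}
for n in C: print(n,C[n][3].round(3),C[n][2][:,2].round(2))
for t in["crate","jam_jar_left_center","jam_jar_right_center","jar_rack","tray_handle","lemon_left_center","lemon_right_center","mug","salt"]:
    o={}
    for n in C:
        r=tip_of(n,t); o[n]=r; print(t,n,[(np.round(q["pixel"]).tolist(),round(q["score"],2)) for q in r[:4]])
    for a in o["scene"][:3]:
        for b in o["side"][:3]:
            x,e=tri([(C["scene"],a["pixel"]),(C["side"],b["pixel"])])
            if max(e)<15: print("   ",x.round(3),e)
print(get_state()["time"])
E
python3 a.py
```

```text
[0.16870401 0.65299604 0.22172043] [-3.95996515e-01 -3.11643868e+00  2.70714491e-03] 0.0
scene [ 0.034 -0.26   0.632] [ 0.6   0.56 -0.58]
side [0.539 1.25  0.762] [ 0.06 -0.82 -0.57]
crate scene [([313.0, 392.0], 0.72)]
crate side [([221.0, 342.0], 0.66)]
    [0.565 0.05  0.004] [np.float64(3.0), np.float64(3.0)]
jam_jar_left_center scene [([227.0, 286.0], 0.62)]
jam_jar_left_center side [([263.0, 336.0], 0.74), ([208.0, 340.0], 0.63)]
    [0.569 0.345 0.074] [np.float64(0.9), np.float64(0.9)]
jam_jar_right_center scene [([240.0, 317.0], 0.67)]
jam_jar_right_center side [([241.0, 333.0], 0.91)]
    [0.579 0.259 0.075] [np.float64(1.3), np.float64(1.3)]
jar_rack scene [([256.0, 304.0], 0.68)]
jar_rack side [([275.0, 332.0], 0.55), ([197.0, 393.0], 0.53)]
    [0.579 0.305 0.005] [np.float64(1.7), np.float64(1.7)]
    [0.44  0.168 0.157] [np.float64(7.0), np.float64(7.0)]
tray_handle scene [([326.0, 340.0], 0.78), ([194.0, 211.0], 0.68)]
tray_handle side [([198.0, 394.0], 0.91), ([328.0, 350.0], 0.68), ([210.0, 341.0], 0.28)]
    [0.418 0.056 0.088] [np.float64(2.0), np.float64(2.0)]
    [0.53  0.571 0.089] [np.float64(0.8), np.float64(0.8)]
lemon_left_center scene [([360.0, 367.0], 0.57), ([326.0, 344.0], 0.23)]
lemon_left_center side [([209.0, 385.0], 0.37)]
    [0.437 0.009 0.022] [np.float64(2.1), np.float64(2.1)]
    [0.443 0.067 0.057] [np.float64(0.8), np.float64(0.8)]
lemon_right_center scene [([337.0, 321.0], 0.9)]
lemon_right_center side [([227.0, 396.0], 0.5), ([229.0, 340.0], 0.16)]
    [0.414 0.102 0.024] [np.float64(4.0), np.float64(4.0)]
mug scene [([240.0, 386.0], 0.98)]
mug side [([246.0, 265.0], 0.7)]
    [0.761 0.199 0.006] [np.float64(2.2), np.float64(2.2)]
salt scene [([249.0, 419.0], 0.62)]
salt side []
1.05
```

```bash
python3 -c "
import cv2,numpy as np
a=cv2.imread('pics/scene.png')[150:430,150:550];cv2.imwrite('pics/s1.png',cv2.resize(a,(800,560)))
a=cv2.imread('pics/side.png')[150:390,200:480];cv2.imwrite('pics/s2.png',cv2.resize(a,(700,600)))"
```

```text
(no output)
```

View pics/s1.png

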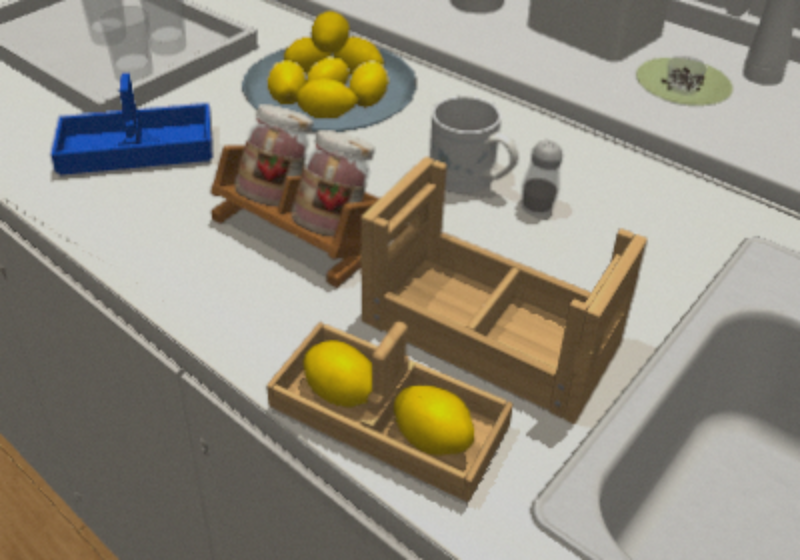

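View pics/s2.png

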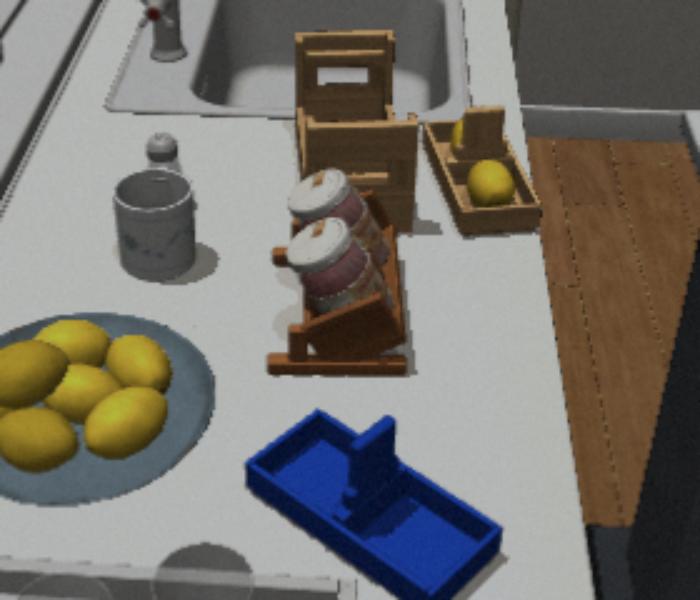

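```bash
cat >> h.py <<'E'
def plan(p,yaw=None,st=None):
    """tool shift (mm) and turn to TCP p with the tool y axis along world angle yaw (mod pi)"""
    st=st or get_state(); M=R.from_rotvec(st["tcp_rot"]).as_matrix()
    d=M.T@(np.asarray(p)-st["position"])*1000; t=0
    cy=np.arctan2(M[1,1],M[0,1])
    if yaw is not None: t=-((yaw-cy+np.pi/2)%np.pi-np.pi/2)  # tool z down
    print("pos",np.round(st["position"],4),"y-ang",round(np.degrees(cy),1),"tilt",round(np.degrees(np.arccos(-M[2,2])),2),"shift",d.round(0),"turn",round(t,3),"t",round(st["time"],2))
E
python3 -c "
from h import *
print(np.round(camera_info('wrist')['T_tool_cam'],3),camera_info('wrist')['fov_y'],get_state()['gripper_width'])
plan([0.5,0.30,0.38],np.radians(95))"
```

```text
[[-0.    -0.953 -0.304  0.084]
 [ 1.    -0.    -0.     0.   ]
 [-0.    -0.304  0.953 -0.163]
 [ 0.     0.     0.     1.   ]] 65.83988356685562 1.0015449367841207
pos [0.1688 0.6535 0.2226] y-ang 75.5 tilt 0.0 shift [-409. -259. -157.] turn -0.34 t 1.05
```

Emit:
{"op": "step_arm", "data": {
  "moves": [
    [-1,[-409,-259,-157],-0.34],
    [-1,[-409,-259,-157],-0.34],
    [-1,[-409,-259,-157],-0.34],
    [-1,[-409,-259,-157],-0.34],
    [-1,[-409,-259,-157],-0.34]
  ],
  "newtons": 20
}}

```text
time: 1.47
position: [0.3055, 0.5074, 0.2876]
tcp_rot: [-0.138, 3.139, 0.0]
wrist_force: [0.7, 0.3, -0.5]
gripper_width: 0.997
grip_force: 0.0
```

```bash
python3 -c "
from h import *
plan([0.48,0.30,0.36],np.radians(95))"
```

```text
pos [0.3055 0.5074 0.2876] y-ang 95.0 tilt 0.02 shift [-156. -222.  -72.] turn 0.0 t 1.47
```

Emit:
{"op": "step_arm", "data": {
  "moves": [
    [-1,[-150,-215,-72],0],
    [-1,[-150,-215,-72],0],
    [-1,[-150,-215,-72],0],
    [-1,[-150,-215,-72],0],
    [-1,[-150,-215,-72],0]
  ]
}}

```text
time: 1.88
position: [0.4342, 0.3531, 0.343]
tcp_rot: [-0.137, 3.138, 0.001]
wrist_force: [1.0, 0.3, 0.7]
gripper_width: 0.996
grip_force: 0.0
```

Emit:
{"op": "step_arm", "data": {
  "moves": [
    [-1,[-25,-30,0],0],
    [-1,[-25,-30,0],0],
    [-1,[-25,-30,0],0]
  ]
}}

```text
time: 2.13
position: [0.4626, 0.3248, 0.3424]
tcp_rot: [-0.128, 3.138, 0.0]
wrist_force: [-0.6, 0.7, -0.4]
gripper_width: 1.002
grip_force: 0.0
```

```bash
cat > b.py <<'E'
from h import *
import sys
k=sys.argv[1]; ts=sys.argv[2:]
s=get_state(); im=snapshot("wrist"); cv2.imwrite(f"pics/w{k}.png",cv2.cvtColor(im,cv2.COLOR_RGB2BGR))
out={"st":s,"tips":{},"masks":{}}
print(s["position"],np.linalg.norm(s["joint_vel"]))
for t in ts:
    r=tip_of("wrist",t); out["tips"][t]=r; print(t,[(np.round(q["pixel"]).tolist(),round(q["score"],2)) for q in r[:3]])
import pickle; pickle.dump(out,open(f"w{k}.pkl","wb"))
E
python3 b.py 1 jam_jar_left_center jam_jar_right_center jar_rack crate bay_a bay_b tray_seat tray_handle; python3 -c "
from h import *
plan([0.45,0.14,0.36],np.radians(95))"
```

```text
[0.46263912 0.32476632 0.3424445 ] 0.08176951477313747
jam_jar_left_center [([284.0, 330.0], 0.68), ([366.0, 233.0], 0.36)]
jam_jar_right_center [([281.0, 262.0], 0.88), ([136.0, 146.0], 0.71)]
jar_rack [([262.0, 299.0], 0.76)]
crate [([247.0, 129.0], 0.59)]
bay_a [([245.0, 157.0], 0.76)]
bay_b [([245.0, 157.0], 0.76)]
tray_seat [([276.0, 81.0], 0.73)]
tray_handle [([146.0, 86.0], 0.98), ([271.0, 511.0], 0.82)]
pos [0.4602 0.3279 0.342 ] y-ang 95.1 tilt 0.01 shift [  27. -186.  -18.] turn 0.001 t 2.58
```

View pics/w1.png

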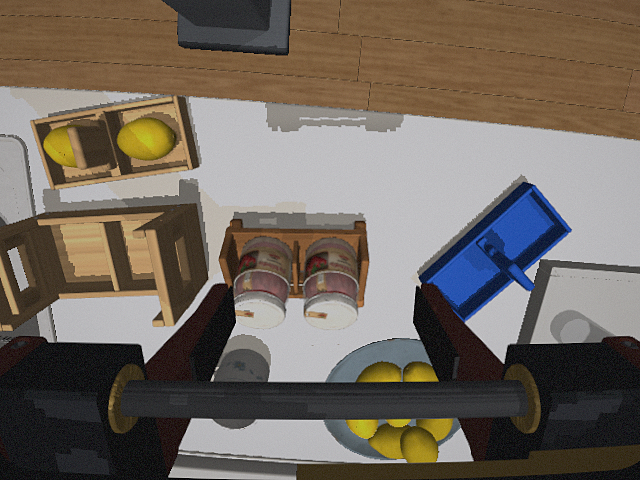

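Emit:
{"op": "step_arm", "data": {
  "moves": [
    [-1,[27,-215,-18],0],
    [-1,[27,-215,-18],0],
    [-1,[27,-215,-18],0],
    [-1,[27,-215,-18],0],
    [-1,[27,-215,-18],0]
  ]
}}

```text
time: 3.0
position: [0.4524, 0.1181, 0.3595]
tcp_rot: [-0.138, 3.138, 0.0]
wrist_force: [0.5, -0.7, -0.2]
gripper_width: 1.003
grip_force: 0.0
```

Emit:
{"op": "step_arm", "data": {
  "moves": [
    [-1,[0,-10,0],0],
    [-1,[0,-10,0],0]
  ]
}}

```text
time: 3.17
position: [0.4542, 0.1064, 0.3601]
tcp_rot: [-0.127, 3.138, 0.001]
wrist_force: [0.1, 0.0, 0.5]
gripper_width: 1.0
grip_force: 0.0
```

```bash
python3 b.py 2 jam_jar_left_center jam_jar_right_center jar_rack crate tray_seat tray_handle; python3 -c "
from h import *
print(get_state()['position'])"
```

```text
[0.45415195 0.10635554 0.36006116] 0.1108153086004085
jam_jar_left_center [([297.0, 491.0], 0.69)]
jam_jar_right_center [([294.0, 428.0], 0.87)]
jar_rack [([275.0, 441.0], 0.6)]
crate [([261.0, 275.0], 0.82)]
tray_seat [([294.0, 493.0], 0.69), ([291.0, 265.0], 0.56)]
tray_handle [([164.0, 279.0], 0.68)]
[0.45369824 0.11131851 0.35900266]
```

View pics/w2.png

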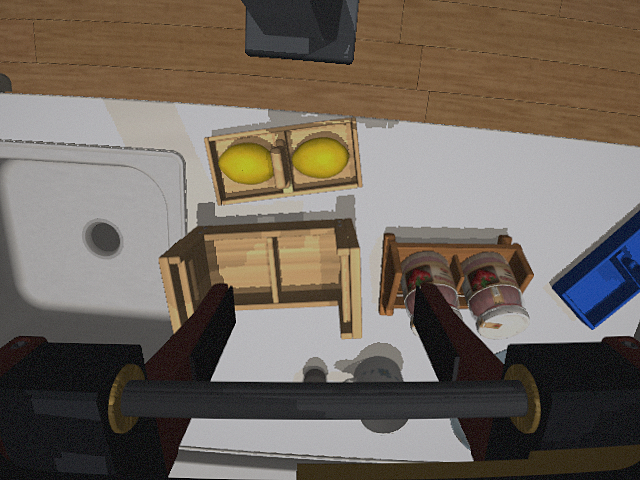

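```bash
cat > c.py <<'E'
from h import *
import pickle
W={k:pickle.load(open(f"w{k}.pkl","rb")) for k in"12"}
C={"scene":cam("scene"),"side":cam("side"),"1":cam("wrist",W["1"]["st"]),"2":cam("wrist",W["2"]["st"])}
px={"jl":{"scene":(227,286),"side":(263,336),"1":(284,330),"2":(297,491)},
"jr":{"scene":(240,317),"side":(241,333),"1":(281,262),"2":(294,428)},
"rack":{"scene":(256,304),"side":(275,332),"1":(262,299),"2":(275,441)},
"crate":{"scene":(313,392),"side":(221,342),"2":(261,275)},
"handle":{"scene":(326,340),"side":(198,394),"1":(146,86),"2":(164,279)}}
for k,v in px.items():
    x,e=tri([(C[n],p) for n,p in v.items()]); print(k,x.round(4),dict(zip(v,e)))
    x,e=tri([(C[n],p) for n,p in v.items() if n in"12"]) if len(v)>3 else (x,e); print("   wrist only",x.round(4))
# edges: clicked (col,row) in w2 on known heights
def ang(a,b,z,c="2"):
    A,B=onz(C[c],a[::-1],z),onz(C[c],b[::-1],z); d=B-A; return A.round(4)[:2],B.round(4)[:2],round(np.degrees(np.arctan2(d[1],d[0])),2),round(np.linalg.norm(d),4)
print("divider",ang((272,237),(276,303),.05)); print("near side",ang((205,232),(337,228),.05))
print("tray near",ang((206,137),(356,119),.036)); print("tray far",ang((219,202),(362,187),.036))
print("rack",ang((232,222),(362,228),.06,"1"))
pickle.dump((C,px),open("c.pkl","wb"))
def box(x,y,yaw,lx,ly,z0,z1):
    c,s=np.cos(yaw),np.sin(yaw); return [(x+c*a-s*b,y+s*a+c*b,z) for z in(z0,z1) for a,b in((-lx,-ly),(lx,-ly),(lx,ly),(-lx,ly))]
def wire(im,c,P,col,S,o):
    q=[((proj(c,p)[::-1]-o)*S*16).astype(int) for p in P]
    for i in range(4):
        for a,b in((i,(i+1)%4),(4+i,4+(i+1)%4),(i,4+i)): cv2.line(im,tuple(map(int,q[a])),tuple(map(int,q[b])),col,1,cv2.LINE_AA,4)
E
python3 c.py
```

```text
jl [0.5706 0.3437 0.0744] {'scene': np.float64(2.2), 'side': np.float64(3.8), '1': np.float64(2.6), '2': np.float64(3.5)}
   wrist only [0.5719 0.3416 0.0778]
jr [0.5772 0.2569 0.0744] {'scene': np.float64(1.9), 'side': np.float64(1.9), '1': np.float64(2.2), '2': np.float64(0.8)}
   wrist only [0.575  0.2559 0.0763]
rack [0.5769 0.2993 0.0033] {'scene': np.float64(5.6), 'side': np.float64(2.9), '1': np.float64(3.5), '2': np.float64(3.1)}
   wrist only [ 0.5765  0.2977 -0.0015]
crate [0.5672 0.0472 0.0046] {'scene': np.float64(2.0), 'side': np.float64(6.1), '2': np.float64(6.4)}
   wrist only [0.5672 0.0472 0.0046]
handle [0.4196 0.054  0.0873] {'scene': np.float64(3.8), 'side': np.float64(0.4), '1': np.float64(2.3), '2': np.float64(2.1)}
   wrist only [0.4212 0.0515 0.0844]
divider (array([0.5211, 0.0428]), array([0.6186, 0.052 ]), np.float64(5.44), np.float64(0.0979))
near side (array([ 0.5213, -0.0471]), array([0.5017, 0.1281]), np.float64(96.4), np.float64(0.1763))
tray near (array([ 0.3987, -0.0487]), array([0.3621, 0.1398]), np.float64(100.99), np.float64(0.1921))
tray far (array([ 0.4822, -0.0319]), array([0.4469, 0.1567]), np.float64(100.59), np.float64(0.1919))
rack (array([0.5052, 0.2138]), array([0.4998, 0.3758]), np.float64(91.9), np.float64(0.1621))
```

```bash
cat > d.py <<'E'
from c import *
S=2.5
def show(k,o,sz,items,out):
    im=cv2.imread(f"pics/w{k}.png")[o[1]:o[1]+sz[1],o[0]:o[0]+sz[0]]; im=cv2.resize(im,None,fx=S,fy=S,interpolation=cv2.INTER_CUBIC)
    for it in items: wire(im,C[k],box(*it[:-1]),it[-1],S,np.array(o))
    return im
cr=(0.570,0.0474,np.radians(96)); tr=(0.422,0.054,np.radians(100.8))
a=show("2",(150,110),(220,236),[cr+(.114,.049,.136,.136,(0,0,255)),cr+(.0,.049,.05,.05,(255,0,0)),cr+(.102,.049,.05,.05,(255,0,0)),tr+(.098,.045,.0,.036,(0,0,255)),tr+(.006,.023,.085,.105,(255,0,0))],"")
cv2.imwrite("pics/o2.png",a)
E
python3 d.py >/dev/null
```

```text
(no output)
```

View pics/o2.png

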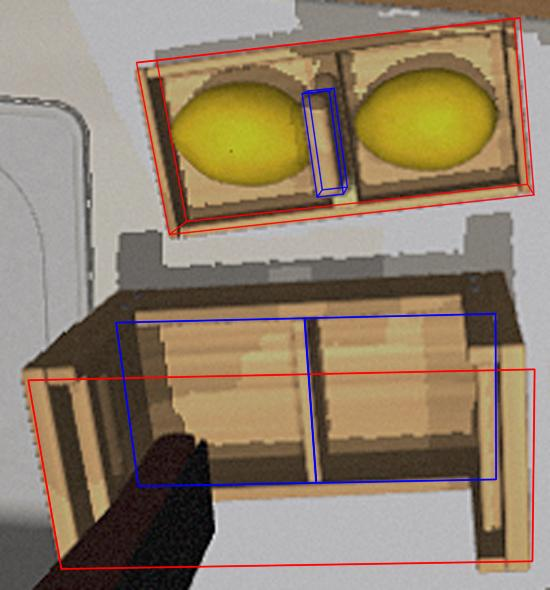

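```bash
python3 -c "
from h import *
plan([0.52,0.30,0.28],np.radians(93.5))"
```

```text
pos [0.4537 0.1113 0.359 ] y-ang 95.1 tilt 0.04 shift [-83. 182.  79.] turn 0.029 t 3.52
```

Emit:
{"op": "step_arm", "data": {
  "moves": [
    [-0.64,[-83,182,79],0.028],
    [-0.64,[-83,182,79],0.028],
    [-0.64,[-83,182,79],0.028],
    [-0.64,[-83,182,79],0.028],
    [-0.64,[-83,182,79],0.028]
  ]
}}

```text
time: 3.93
position: [0.5186, 0.2952, 0.2816]
tcp_rot: [0.095, -3.14, -0.0]
wrist_force: [0.2, 0.1, 0.6]
gripper_width: 0.817
grip_force: 0.0
```

Emit:
{"op": "step_arm", "data": {
  "moves": [
    [-0.64,[0,5,2],0],
    [-0.64,[0,5,2],0],
    [-0.64,[0,5,2],0]
  ]
}}

```text
time: 4.18
position: [0.5179, 0.2973, 0.2803]
tcp_rot: [0.095, -3.139, 0.002]
wrist_force: [0.5, 0.2, -0.2]
gripper_width: 0.82
grip_force: 0.0
```

```bash
python3 b.py 3 jam_jar_left_center jam_jar_right_center; python3 -c "
from c import *
s=pickle.load(open('w3.pkl','rb')); C['3']=cam('wrist',s['st'])
print(get_state()['gripper_width'])
for t,k in(('jam_jar_left_center','jl'),('jam_jar_right_center','jr')):
    for m in regions_of('wrist',t)[:2]:
        M=m['mask']; r,c=np.nonzero(M); print(t,m['box'],m['score'],[round(c.mean(),1),round(r.mean(),1)])
        for row in (r.min()+10,int(r.mean()),r.max()-10):
            q=np.nonzero(M[row])[0]; print('  row',row,q.min(),q.max(), onz(C['3'],(row,(q.min()+q.max())/2),.09).round(4))
    p=dict(px[k]); p['3']=s['tips'][t][0]['pixel']
    x,e=tri([(C[n],v) for n,v in p.items()]); print(k,x.round(4),dict(zip(p,e)))
    x,e=tri([(C[n],p[n]) for n in '123']); print('  wrist',x.round(4))
plan([0.604,0.344,0.0762],np.radians(93.5))
" | grep -v -e rack -e crate
```

```text
[0.51794981 0.29733839 0.28031954] 0.05044719408468295
jam_jar_left_center [([259.0, 363.0], 0.7)]
jam_jar_right_center [([261.0, 280.0], 0.95), ([230.0, 78.0], 0.73)]
jl [0.5706 0.3437 0.0744] {'scene': np.float64(2.2), 'side': np.float64(3.8), '1': np.float64(2.6), '2': np.float64(3.5)}
   wrist only [0.5719 0.3416 0.0778]
jr [0.5772 0.2569 0.0744] {'scene': np.float64(1.9), 'side': np.float64(1.9), '1': np.float64(2.2), '2': np.float64(0.8)}
   wrist only [0.575  0.2559 0.0763]
   wrist only [ 0.5765  0.2977 -0.0015]
   wrist only [0.5672 0.0472 0.0046]
handle [0.4196 0.054  0.0873] {'scene': np.float64(3.8), 'side': np.float64(0.4), '1': np.float64(2.3), '2': np.float64(2.1)}
   wrist only [0.4212 0.0515 0.0844]
divider (array([0.5211, 0.0428]), array([0.6186, 0.052 ]), np.float64(5.44), np.float64(0.0979))
near side (array([ 0.5213, -0.0471]), array([0.5017, 0.1281]), np.float64(96.4), np.float64(0.1763))
tray near (array([ 0.3987, -0.0487]), array([0.3621, 0.1398]), np.float64(100.99), np.float64(0.1921))
tray far (array([ 0.4822, -0.0319]), array([0.4469, 0.1567]), np.float64(
[... 428 characters left out ...]
09  ]
  row 305 0 185 [0.6345 0.0521 0.09  ]
jl [0.5701 0.3431 0.0743] {'scene': np.float64(2.2), 'side': np.float64(3.6), '1': np.float64(2.5), '2': np.float64(3.9), '3': np.float64(2.1)}
  wrist [0.5696 0.3411 0.0793]
jam_jar_right_center [244.5, 205.9, 316.0, 318.5] 0.67 [np.float64(282.0), np.float64(263.0)]
  row 218 260 308 [0.525  0.2586 0.09  ]
  row 263 249 314 [0.5724 0.2574 0.09  ]
  row 306 252 307 [0.6214 0.2564 0.09  ]
jr [0.5768 0.2561 0.0746] {'scene': np.float64(2.3), 'side': np.float64(2.6), '1': np.float64(1.5), '2': np.float64(0.7), '3': np.float64(2.3)}
  wrist [0.5745 0.2553 0.0778]
pos [0.5187 0.2961 0.282 ] y-ang 93.3 tilt 0.1 shift [-88.  43. 206.] turn -0.004 t 4.43
```

View pics/w3.png

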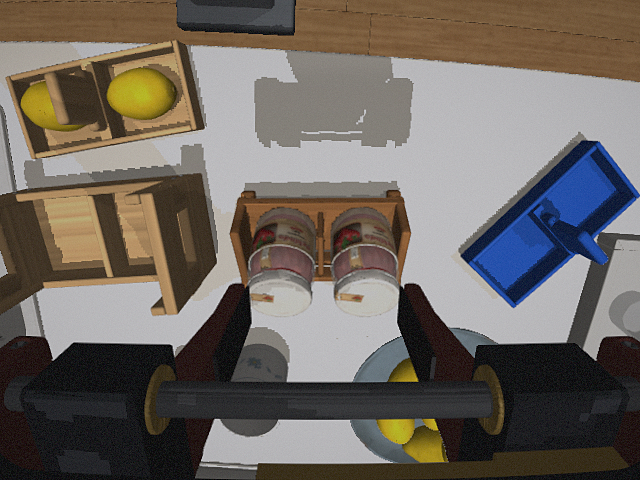

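Emit:
{"op": "step_arm", "data": {
  "moves": [
    [-0.64,[-90,42,60],0],
    [-0.64,[-90,42,60],0],
    [-0.64,[-90,42,60],0],
    [-0.64,[-90,42,100],0],
    [-0.64,[-90,42,120],0]
  ]
}}

```text
time: 4.85
position: [0.6057, 0.3438, 0.1574]
tcp_rot: [0.091, -3.138, 0.002]
wrist_force: [-1.6, -0.4, -1.3]
gripper_width: 0.817
grip_force: 0.0
```

```bash
python3 -c "
from h import *
plan([0.606,0.343,0.078],np.radians(93.3))"
```

```text
pos [0.6057 0.3438 0.1574] y-ang 93.3 tilt 0.13 shift [-0. -1. 79.] turn 0.001 t 4.85
```

Emit:
{"op": "step_arm", "data": {
  "moves": [
    [-0.64,[0,-1,20],0],
    [-0.64,[0,-1,40],0],
    [-0.64,[0,-1,60],0],
    [-0.64,[0,-1,78],0],
    [-0.64,[0,-1,78],0]
  ]
}}

```text
time: 5.27
position: [0.6037, 0.3417, 0.0796]
tcp_rot: [0.092, -3.135, 0.005]
wrist_force: [-0.3, -0.9, -0.3]
gripper_width: 0.819
grip_force: 0.0
```

Emit:
{"op": "step_arm", "data": {
  "moves": [
    [-0.64,[6,0,0],0],
    [-0.64,[12,0,0],0],
    [-0.64,[18,0,0],0],
    [-0.64,[25,0,0],0],
    [-0.64,[25,0,0],0]
  ]
}}

```text
time: 5.68
position: [0.5793, 0.3428, 0.0839]
tcp_rot: [-0.095, 3.14, 0.002]
wrist_force: [-1.4, 0.3, -0.2]
gripper_width: 0.82
grip_force: 0.0
```

Emit:
{"op": "step_arm", "data": {
  "moves": [
    [1,[0,0,0],0],
    [1,[0,0,0],0],
    [1,[0,0,0],0],
    [1,[0,0,0],0]
  ],
  "newtons": 20
}}

```text
time: 6.02
position: [0.5807, 0.3426, 0.0836]
tcp_rot: [0.093, -3.14, -0.001]
wrist_force: [-3.1, -0.7, 6.9]
gripper_width: 0.762
grip_force: 20.0
```

Emit:
{"op": "step_arm", "data": {
  "moves": [
    [1,[-5,0,-9],0],
    [1,[-14,0,-26],0],
    [1,[-24,0,-45],0],
    [1,[-33,0,-62],0],
    [1,[-42,0,-80],0]
  ]
}}

```text
time: 6.43
position: [0.6233, 0.3439, 0.1631]
tcp_rot: [0.092, -3.14, 0.002]
wrist_force: [-0.0, 0.7, -4.1]
gripper_width: 0.766
grip_force: 20.0
```

```bash
python3 -c "
from h import *
s=get_state();print(s['wrist_force'],s['torque'],s['gripper_width'],s['grip_force'])
plan([0.47,0.30,0.20])"
```

```text
[-0.02629054  0.65942824 -4.09111778] [ 0.04569558 -0.01181186 -0.03005062] 0.7659267255972224 19.991468489170074
pos [0.6233 0.3439 0.1631] y-ang 93.4 tilt 0.08 shift [156. -35. -37.] turn 0 t 6.43
```

Emit:
{"op": "step_arm", "data": {
  "moves": [
    [1,[0,0,-35],0],
    [1,[30,-10,-50],0],
    [1,[70,-20,-50],0],
    [1,[110,-30,-50],0],
    [1,[150,-35,-50],0]
  ]
}}

```text
time: 6.85
position: [0.4741, 0.2985, 0.2126]
tcp_rot: [-0.089, 3.14, -0.002]
wrist_force: [-1.0, 0.6, -3.7]
gripper_width: 0.768
grip_force: 20.0
```

Emit:
{"op": "step_arm", "data": {
  "moves": [
    [1,[5,0,35],0],
    [1,[5,0,70],0],
    [1,[5,0,90],0],
    [1,[5,0,90],0]
  ]
}}

```text
time: 7.18
position: [0.4674, 0.2983, 0.1187]
tcp_rot: [0.093, -3.134, 0.008]
wrist_force: [-0.1, -0.7, -4.9]
gripper_width: 0.768
grip_force: 20.0
```

```bash
python3 -c "
from h import *
plan([0.47,0.30,0.20])
im=cv2.cvtColor(snapshot('side'),cv2.COLOR_RGB2BGR); cv2.imwrite('pics/k1.png',cv2.resize(im[180:340,250:450],None,fx=3,fy=3))"
```

```text
pos [0.4674 0.2983 0.1187] y-ang 93.4 tilt 0.47 shift [ -2.   1. -81.] turn 0 t 7.18
```

View pics/k1.png

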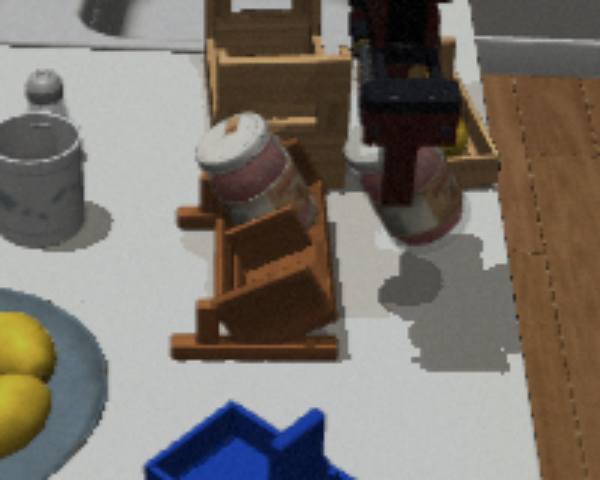

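Emit:
{"op": "step_arm", "data": {
  "moves": [
    [1,[0,0,20],0],
    [1,[0,0,35],0],
    [1,[0,0,45],0],
    [1,[0,0,50],0],
    [1,[0,0,50],0]
  ],
  "newtons": 10
}}

```text
time: 7.65
position: [0.4703, 0.3005, 0.0728]
tcp_rot: [0.092, -3.14, 0.001]
wrist_force: [0.6, -0.4, -3.6]
gripper_width: 0.77
grip_force: 10.0
```

```bash
python3 -c "
from h import *
import pickle
s=pickle.load(open('w3.pkl','rb'));print(onz(cam('wrist',s['st']),(55,300),0))
s=get_state();print(s['wrist_force'],s['gripper_width'])
plan([0.47,0.30,0.06])"
```

```text
[0.36275121 0.26172792 0.        ]
[ 0.55657972 -0.39201411 -3.64329366] 0.7697789271081013
pos [0.4703 0.3005 0.0728] y-ang 93.4 tilt 0.02 shift [ 0. -0. 13.] turn 0 t 7.65
```

Emit:
{"op": "step_arm", "data": {
  "moves": [
    [1,[0,0,3],0],
    [1,[0,0,6],0],
    [1,[0,0,8],0],
    [1,[0,0,10],0],
    [1,[0,0,10],0]
  ]
}}

```text
time: 8.07
position: [0.471, 0.3009, 0.0638]
tcp_rot: [-0.092, 3.139, 0.002]
wrist_force: [-0.3, -0.2, 1.9]
gripper_width: 0.769
grip_force: 10.0
```

Emit:
{"op": "step_arm", "data": {
  "moves": [
    [1,[6,0,0],0],
    [1,[12,0,1],0],
    [1,[18,0,1],0],
    [1,[22,0,2],0],
    [1,[22,0,2],0]
  ],
  "newtons": 8
}}

```text
time: 8.48
position: [0.4464, 0.2996, 0.0609]
tcp_rot: [0.095, -3.139, -0.0]
wrist_force: [-3.0, -0.6, 5.7]
gripper_width: 0.768
grip_force: 8.0
```

Emit:
{"op": "step_arm", "data": {
  "moves": [
    [1,[5,0,1],0],
    [1,[9,0,3],0],
    [1,[12,0,5],0],
    [1,[14,0,6],0],
    [1,[14,0,6],0]
  ]
}}

```text
time: 8.9
position: [0.4326, 0.2985, 0.0545]
tcp_rot: [0.094, -3.138, 0.001]
wrist_force: [-3.4, 0.8, 3.8]
gripper_width: 0.767
grip_force: 8.0
```

```bash
python3 -c "
from h import *
plan([0.43,0.30,0.20])
im=cv2.cvtColor(snapshot('side'),cv2.COLOR_RGB2BGR); cv2.imwrite('pics/k2.png',cv2.resize(im[180:340,250:450],None,fx=3,fy=3))"
```

```text
pos [0.4326 0.2985 0.0545] y-ang 93.4 tilt 0.1 shift [   3.    2. -146.] turn 0 t 8.9
```

View pics/k2.png

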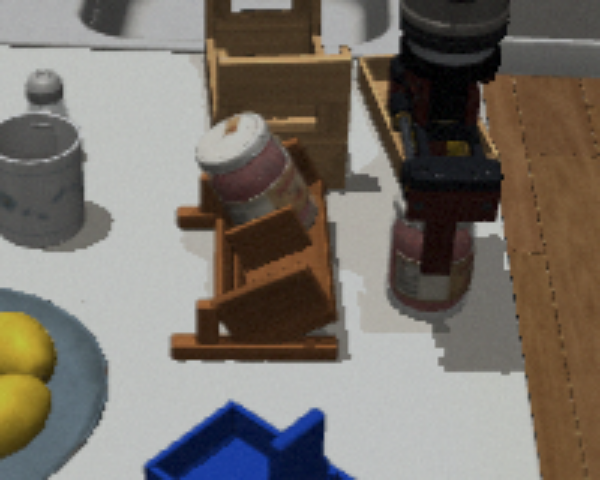

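Emit:
{"op": "step_arm", "data": {
  "moves": [
    [0.4,[0,0,0],0],
    [0,[0,0,0],0],
    [-0.6,[0,0,0],0],
    [-1,[0,0,-4],0],
    [-1,[0,0,-6],0]
  ]
}}

```text
time: 9.37
position: [0.435, 0.2982, 0.0612]
tcp_rot: [-0.092, 3.139, 0.0]
wrist_force: [0.3, 0.1, -0.0]
gripper_width: 0.911
grip_force: 0.0
```

```bash
python3 -c "
from h import *
s=get_state();print(s['joints'].round(2) if hasattr(s['joints'],'round') else s['joints'])
plan([0.4326,0.2985,0.060],np.radians(6))"
```

```text
[-0.83  0.46  0.14  2.05 -0.1   0.64  1.  ]
pos [0.435  0.2982 0.0612] y-ang 93.3 tilt 0.08 shift [2. 0. 1.] turn 1.524 t 9.37
```

Emit:
{"op": "step_arm", "data": {
  "moves": [
    [-1,[2,0,0],0.12],
    [-1,[2,0,0],0.24],
    [-1,[2,0,0],0.36],
    [-1,[2,0,0],0.48],
    [-1,[2,0,0],0.6]
  ]
}}

```text
time: 9.78
position: [0.4329, 0.2982, 0.0612]
tcp_rot: [0.849, 3.024, 0.001]
wrist_force: [-1.1, -0.0, -1.0]
gripper_width: 1.003
grip_force: 0.0
```

Emit:
{"op": "step_arm", "data": {
  "moves": [
    [-1,[0,0,0],0.12],
    [-1,[0,0,0],0.24],
    [-1,[0,0,0],0.36],
    [-1,[0,0,0],0.48],
    [-1,[0,0,0],0.6]
  ]
}}

```text
time: 10.2
position: [0.4329, 0.2983, 0.0612]
tcp_rot: [1.704, 2.638, 0.002]
wrist_force: [0.3, 0.4, -0.2]
gripper_width: 1.001
grip_force: 0.0
```

Emit:
{"op": "step_arm", "data": {
  "moves": [
    [-1,[0,0,0],0.12],
    [-1,[0,0,0],0.24],
    [-1,[0,0,0],0.324],
    [-1,[0,0,0],0.324]
  ]
}}

```text
time: 10.53
position: [0.4327, 0.2984, 0.0611]
tcp_rot: [2.104, 2.332, 0.001]
wrist_force: [-0.7, -0.2, 0.7]
gripper_width: 1.003
grip_force: 0.0
```

```bash
python3 -c "
from h import *
s=get_state();print(np.round(s['joints'],2),s['wrist_force'],s['gripper_width'])
plan([0.4326,0.2985,0.060],np.radians(6))"
```

```text
[-1.15  0.51  0.54  2.07 -0.42  0.67 -0.22] [-0.67104915 -0.15993107  0.74198155] 1.0027615482958467
pos [0.4327 0.2984 0.0611] y-ang 5.9 tilt 0.07 shift [ 0. -0.  1.] turn -0.002 t 10.53
```

Emit:
{"op": "step_arm", "data": {
  "moves": [
    [1,[0,0,0],0],
    [1,[0,0,0],0],
    [1,[0,0,0],0],
    [1,[0,0,0],0],
    [1,[0,0,-10],0]
  ],
  "newtons": 20
}}

```text
time: 10.95
position: [0.4307, 0.2973, 0.0696]
tcp_rot: [-2.099, -2.337, 0.006]
wrist_force: [-0.8, -0.7, -3.7]
gripper_width: 0.767
grip_force: 20.0
```

Emit:
{"op": "step_arm", "data": {
  "moves": [
    [1,[0,0,-30],0],
    [1,[0,0,-70],0],
    [1,[0,0,-110],0],
    [1,[0,0,-155],0],
    [1,[0,0,-155],0]
  ]
}}

```text
time: 11.37
position: [0.4357, 0.2996, 0.2329]
tcp_rot: [2.102, 2.335, 0.017]
wrist_force: [0.9, 1.2, -4.6]
gripper_width: 0.765
grip_force: 20.0
```

```bash
python3 -c "
from h import *
plan([0.5645,0.0987,0.22],np.radians(6))"
```

```text
pos [0.4357 0.2996 0.2329] y-ang 6.0 tilt 0.62 shift [-213.  107.   12.] turn 0.0 t 11.37
```

Emit:
{"op": "step_arm", "data": {
  "moves": [
    [1,[-213,107,5],0],
    [1,[-213,107,5],0],
    [1,[-213,107,5],0],
    [1,[-213,107,5],0],
    [1,[-213,107,5],0]
  ]
}}

```text
time: 11.78
position: [0.5446, 0.1212, 0.2209]
tcp_rot: [-2.099, -2.336, 0.001]
wrist_force: [0.4, 0.7, -4.0]
gripper_width: 0.769
grip_force: 20.0
```

Emit:
{"op": "step_arm", "data": {
  "moves": [
    [1,[-25,13,0],0],
    [1,[-25,13,0],0],
    [1,[-25,13,0],0]
  ]
}}

```text
time: 12.03
position: [0.5602, 0.0969, 0.2209]
tcp_rot: [2.106, 2.331, -0.003]
wrist_force: [-0.6, 1.2, -4.3]
gripper_width: 0.767
grip_force: 20.0
```

```bash
python3 -c "
from h import *
plan([0.5645,0.0987,0.072],np.radians(6))
"; python3 b.py 4 crate tray_seat bay_a; python3 - <<'E'
import sys; sys.path.insert(0,'.')
import os; os.chdir('.')
from c import *
o={"4":cam('wrist',pickle.load(open('w4.pkl','rb'))['st'])}
import d
for k in ("scene","side"):
    cv2.imwrite(f"pics/x_{k}.png",cv2.cvtColor(snapshot(k),cv2.COLOR_RGB2BGR))
S=4;O=np.array((330,220)); im=cv2.imread("pics/x_scene.png")[220:370,320:500]; O=np.array((320,220)); im=cv2.resize(im,None,fx=S,fy=S,interpolation=cv2.INTER_CUBIC)
cr=(0.570,0.046,np.radians(96))
for it in ((.114,.058,0,.136),(0.,.049,.05,.05),(.102,.058,.05,.05)): wire(im,C["scene"],box(*cr,*it),(0,0,255),S,O)
cv2.imwrite("pics/o4.png",im)
E
```

```text
pos [0.5602 0.0969 0.2209] y-ang 5.8 tilt 0.09 shift [  1.   5. 149.] turn -0.003 t 12.03
[0.56023452 0.0969317  0.22086746] 0.07099129097059924
crate []
tray_seat []
bay_a [([211.0, 325.0], 0.85)]
jl [0.5704 0.3435 0.0743] {'scene': np.float64(2.2), 'side': np.float64(3.7), '1': np.float64(2.6), '2': np.float64(3.4)}
   wrist only [0.5715 0.3413 0.0777]
jr [0.577  0.2567 0.0743] {'scene': np.float64(2.2), 'side': np.float64(2.2), '1': np.float64(2.4), '2': np.float64(1.0)}
   wrist only [0.5745 0.2555 0.0763]
rack [0.5767 0.2991 0.0032] {'scene': np.float64(5.9), 'side': np.float64(3.0), '1': np.float64(3.7), '2': np.float64(3.2)}
   wrist only [ 0.5761  0.2973 -0.0015]
crate [0.5671 0.047  0.0046] {'scene': np.float64(2.3), 'side': np.float64(6.0), '2': np.float64(6.3)}
   wrist only [0.5671 0.047  0.0046]
handle [0.4193 0.0537 0.0874] {'scene': np.float64(3.8), 'side': np.float64(0.7), '1': np.float64(2.1), '2': np.float64(2.2)}
   wrist only [0.4208 0.0511 0.0844]
divider (array([0.5207, 0.0424]), array([0.6182, 0.0517]), np.float64(5.44), np.float64(0.098))
near side (array([ 0.5209, -0.0475]), array([0.5012, 0.1278]), np.float64(96.4), np.float64(0.1763))
tray near (array([ 0.3982, -0.0491]), array([0.3616, 0.1395]), np.float64(100.99), np.float64(0.1921))
tray far (array([ 0.4818, -0.0323]), array([0.4465, 0.1563]), np.float64(100.59), np.float64(0.1919))
rack (array([0.5047, 0.2134]), array([0.4993, 0.3754]), np.float64(91.9), np.float64(0.1621))
```

View pics/o4.png

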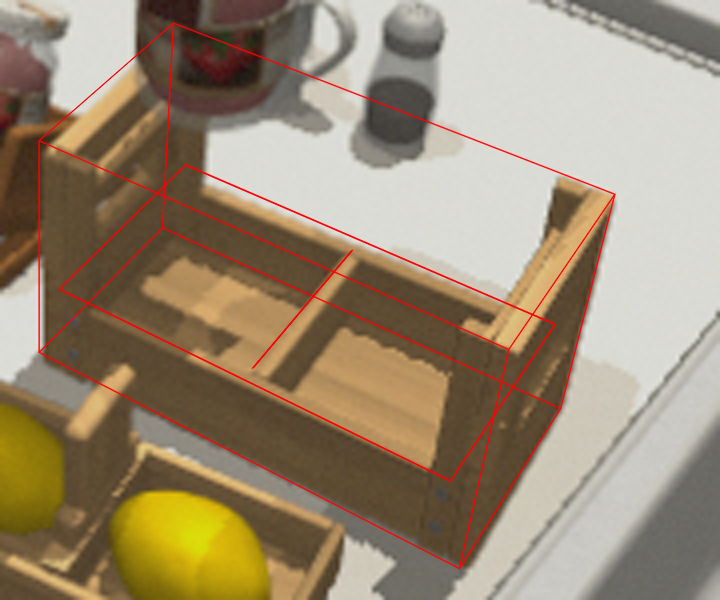

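Emit:
{"op": "step_arm", "data": {
  "moves": [
    [1,[1,5,30],0],
    [1,[1,5,65],0],
    [1,[1,5,100],0],
    [1,[1,5,125],0],
    [1,[1,5,138],0]
  ]
}}

```text
time: 12.75
position: [0.5628, 0.102, 0.0803]
tcp_rot: [-2.097, -2.336, 0.006]
wrist_force: [-1.0, -0.1, -3.5]
gripper_width: 0.765
grip_force: 20.0
```

Emit:
{"op": "step_arm", "data": {
  "moves": [
    [1,[0,0,2],0],
    [1,[0,0,4],0],
    [1,[0,0,6],0],
    [1,[0,0,7],0],
    [1,[0,0,7],0]
  ]
}}

```text
time: 13.17
position: [0.566, 0.1015, 0.0776]
tcp_rot: [2.1, 2.335, 0.003]
wrist_force: [-0.7, 0.7, -3.4]
gripper_width: 0.767
grip_force: 20.0
```

Emit:
{"op": "step_arm", "data": {
  "moves": [
    [1,[0,0,1],0],
    [1,[0,0,2],0],
    [1,[0,0,3],0],
    [1,[0,0,3],0]
  ]
}}

```text
time: 13.5
position: [0.5651, 0.1012, 0.0734]
tcp_rot: [-2.1, -2.336, 0.0]
wrist_force: [-0.1, 0.8, -3.3]
gripper_width: 0.768
grip_force: 20.0
```

Emit:
{"op": "step_arm", "data": {
  "moves": [
    [1,[0,0,1],0],
    [1,[0,0,2],0],
    [1,[0,0,2],0]
  ]
}}

```text
time: 13.75
position: [0.565, 0.1011, 0.0712]
tcp_rot: [-2.101, -2.336, 0.0]
wrist_force: [0.4, -0.1, -4.3]
gripper_width: 0.764
grip_force: 20.0
```

Emit:
{"op": "step_arm", "data": {
  "moves": [
    [1,[0,0,1],0],
    [1,[0,0,2],0],
    [1,[0,0,2],0]
  ]
}}

```text
time: 14.0
position: [0.5652, 0.1012, 0.0706]
tcp_rot: [-2.1, -2.335, -0.001]
wrist_force: [-5.2, 0.4, 9.7]
gripper_width: 0.766
grip_force: 20.0
```

Emit:
{"op": "step_arm", "data": {
  "moves": [
    [1,[0,0,1],0],
    [1,[0,0,2],0],
    [1,[0,0,2],0]
  ]
}}

```text
time: 14.25
position: [0.5652, 0.1011, 0.07]
tcp_rot: [-2.1, -2.334, -0.002]
wrist_force: [-10.2, -0.4, 24.4]
gripper_width: 0.765
grip_force: 20.0
```

Emit:
{"op": "step_arm", "data": {
  "moves": [
    [1,[0,0,-2],0],
    [0.4,[0,0,-2],0],
    [-0.2,[0,0,-2],0],
    [-0.8,[0,0,-2],0],
    [-1,[0,0,-2],0]
  ]
}}

```text
time: 14.67
position: [0.5655, 0.1013, 0.0694]
tcp_rot: [2.1, 2.336, 0.001]
wrist_force: [0.1, 0.2, -0.7]
gripper_width: 0.884
grip_force: 0.0
```

Emit:
{"op": "step_arm", "data": {
  "moves": [
    [-1,[0,0,-2],0],
    [-1,[0,0,-40],0],
    [-1,[0,0,-80],0],
    [-1,[0,0,-120],0],
    [-1,[0,0,-160],0]
  ]
}}

```text
time: 15.08
position: [0.5648, 0.1008, 0.231]
tcp_rot: [2.101, 2.335, -0.001]
wrist_force: [0.7, 0.1, 0.1]
gripper_width: 1.0
grip_force: 0.0
```

```bash
python3 -c "
from h import *
p=[0.602,0.256,0.17]
plan(p,np.radians(93.3))
s=[cv2.cvtColor(snapshot(k),cv2.COLOR_RGB2BGR) for k in('scene','side')]
a=cv2.resize(s[0][200:380,300:500],None,fx=2,fy=2); b=cv2.resize(s[1][150:330,290:430],None,fx=2,fy=2)
cv2.imwrite('pics/k3.png',np.hstack([a,b]))"
```

```text
pos [0.5648 0.1008 0.231 ] y-ang 6.0 tilt 0.05 shift [150.  53.  61.] turn -1.523 t 15.08
```

View pics/k3.png

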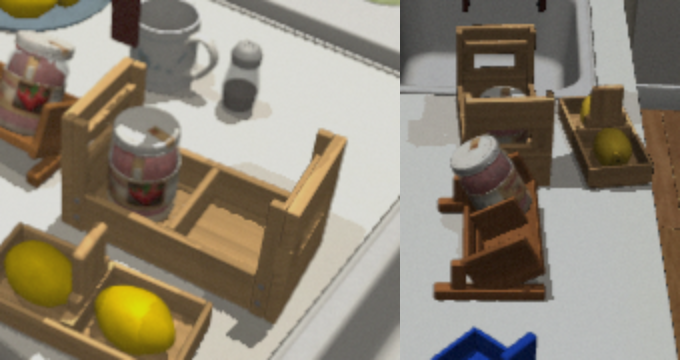

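Emit:
{"op": "step_arm", "data": {
  "moves": [
    [-1,[40,10,0],-0.12],
    [-1,[80,20,0],-0.24],
    [-1,[115,28,0],-0.36],
    [-1,[152,37,0],-0.48],
    [-1,[152,37,0],-0.6]
  ]
}}

```text
time: 15.6
position: [0.5844, 0.2667, 0.2277]
tcp_rot: [-1.291, -2.861, -0.004]
wrist_force: [-1.1, 1.0, -0.7]
gripper_width: 1.002
grip_force: 0.0
```

Emit:
{"op": "step_arm", "data": {
  "moves": [
    [-1,[0,0,0],-0.12],
    [-1,[0,0,0],-0.24],
    [-1,[0,0,0],-0.36],
    [-1,[0,0,0],-0.48],
    [-1,[0,0,0],-0.6]
  ]
}}

```text
time: 16.02
position: [0.5856, 0.2562, 0.2284]
tcp_rot: [-0.405, -3.114, 0.001]
wrist_force: [0.2, 0.1, -0.0]
gripper_width: 1.002
grip_force: 0.0
```

Emit:
{"op": "step_arm", "data": {
  "moves": [
    [-1,[0,0,0],-0.12],
    [-1,[0,0,0],-0.24],
    [-1,[0,0,0],-0.323],
    [-1,[0,0,0],-0.323]
  ]
}}

```text
time: 16.35
position: [0.5857, 0.256, 0.2286]
tcp_rot: [0.096, -3.139, 0.0]
wrist_force: [0.7, -0.7, 0.2]
gripper_width: 1.003
grip_force: 0.0
```

```bash
python3 -c "
from h import *
plan([0.586,0.256,0.081],np.radians(93.3))
snapshot('scene');snapshot('side')
for n in('scene','side'): print([(np.round(q['pixel']),round(q['score'],2)) for q in tip_of(n,'jam_jar_right_center')])"
```

```text
pos [0.5857 0.256  0.2286] y-ang 93.5 tilt 0.06 shift [ -0.   0. 148.] turn 0.003 t 16.35
[(array([243., 318.]), 0.91)]
[(array([241., 335.]), 0.64)]
```

Emit:
{"op": "step_arm", "data": {
  "moves": [
    [-1,[0,0,40],0],
    [-1,[0,0,80],0],
    [-1,[0,0,115],0],
    [-1,[0,0,135],0],
    [-1,[0,0,147],0]
  ]
}}

```text
time: 16.97
position: [0.584, 0.2555, 0.0791]
tcp_rot: [0.089, -3.136, 0.004]
wrist_force: [-0.7, -0.1, 0.8]
gripper_width: 0.998
grip_force: 0.0
```

Emit:
{"op": "step_arm", "data": {
  "moves": [
    [0,[0,0,0],0],
    [1,[0,0,0],0],
    [1,[0,0,0],0],
    [1,[0,0,0],0],
    [1,[0,0,0],0]
  ]
}}

```text
time: 17.38
position: [0.5874, 0.257, 0.0844]
tcp_rot: [-0.091, 3.137, 0.003]
wrist_force: [0.4, 0.7, 2.8]
gripper_width: 0.769
grip_force: 20.0
```

Emit:
{"op": "step_arm", "data": {
  "moves": [
    [1,[-5,0,-9],0],
    [1,[-14,0,-26],0],
    [1,[-24,0,-45],0],
    [1,[-33,0,-62],0],
    [1,[-42,0,-80],0]
  ]
}}

```text
time: 17.8
position: [0.6278, 0.2581, 0.1635]
tcp_rot: [0.091, -3.139, 0.001]
wrist_force: [-0.2, -0.2, -4.2]
gripper_width: 0.766
grip_force: 20.0
```

Emit:
{"op": "step_arm", "data": {
  "moves": [
    [1,[0,0,-35],0],
    [1,[30,8,-50],0],
    [1,[70,20,-50],0],
    [1,[110,32,-50],0],
    [1,[150,45,-50],0]
  ]
}}

```text
time: 18.22
position: [0.4743, 0.294, 0.2129]
tcp_rot: [0.089, -3.14, 0.0]
wrist_force: [0.7, 0.1, -4.6]
gripper_width: 0.768
grip_force: 20.0
```

Emit:
{"op": "step_arm", "data": {
  "moves": [
    [1,[11,0,35],0],
    [1,[11,0,70],0],
    [1,[11,0,105],0],
    [1,[11,0,130],0],
    [1,[11,0,135],0]
  ]
}}

```text
time: 18.63
position: [0.4622, 0.2921, 0.0739]
tcp_rot: [0.092, -3.134, 0.007]
wrist_force: [-0.3, 0.4, -4.8]
gripper_width: 0.764
grip_force: 20.0
```

```bash
python3 -c "
from h import *
s=get_state();print(s['wrist_force'],s['gripper_width'],s['torque'])
plan([0.471,0.30,0.064])"
```

```text
[-0.31163617  0.36291519 -4.77245905] 0.7637184530484297 [-0.02027017  0.01705465  0.00526655]
pos [0.4622 0.2921 0.0739] y-ang 93.3 tilt 0.44 shift [-9.  7. 10.] turn 0 t 18.63
```

Emit:
{"op": "step_arm", "data": {
  "moves": [
    [1,[0,0,2],0],
    [1,[0,0,4],0],
    [1,[0,0,6],0],
    [1,[0,0,8],0],
    [1,[0,0,8],0]
  ],
  "newtons": 10
}}

```text
time: 19.05
position: [0.4656, 0.2945, 0.0704]
tcp_rot: [-0.091, 3.139, 0.002]
wrist_force: [-0.0, -0.4, -4.4]
gripper_width: 0.767
grip_force: 10.0
```

Emit:
{"op": "step_arm", "data": {
  "moves": [
    [1,[0,0,1],0],
    [1,[0,0,2],0],
    [1,[0,0,2],0]
  ]
}}

```text
time: 19.3
position: [0.465, 0.2941, 0.0675]
tcp_rot: [-0.091, 3.14, 0.0]
wrist_force: [0.1, -0.1, -4.6]
gripper_width: 0.768
grip_force: 10.0
```

Emit:
{"op": "step_arm", "data": {
  "moves": [
    [1,[0,0,1],0],
    [1,[0,0,2],0],
    [1,[0,0,3],0],
    [1,[0,0,3],0]
  ]
}}

```text
time: 19.63
position: [0.4653, 0.2941, 0.0647]
tcp_rot: [-0.091, 3.14, 0.0]
wrist_force: [-0.1, -0.6, -0.5]
gripper_width: 0.766
grip_force: 10.0
```

Emit:
{"op": "step_arm", "data": {
  "moves": [
    [1,[0,0,1],0],
    [1,[0,0,1],0]
  ]
}}

```text
time: 19.8
position: [0.466, 0.2943, 0.0643]
tcp_rot: [-0.091, 3.139, 0.001]
wrist_force: [-1.2, -1.1, 4.3]
gripper_width: 0.767
grip_force: 10.0
```

Same contact height as before; repeat the righting drag.

Emit:
{"op": "step_arm", "data": {
  "moves": [
    [1,[6,0,0],0],
    [1,[12,0,1],0],
    [1,[18,0,1],0],
    [1,[22,0,2],0],
    [1,[22,0,2],0]
  ],
  "newtons": 8
}}

```text
time: 20.22
position: [0.4415, 0.2931, 0.0615]
tcp_rot: [0.093, -3.139, -0.0]
wrist_force: [-2.1, 0.1, 5.1]
gripper_width: 0.767
grip_force: 8.0
```

Emit:
{"op": "step_arm", "data": {
  "moves": [
    [1,[5,0,1],0],
    [1,[9,0,3],0],
    [1,[12,0,5],0],
    [1,[14,0,6],0],
    [1,[14,0,6],0]
  ]
}}

```text
time: 20.63
position: [0.4276, 0.292, 0.055]
tcp_rot: [0.093, -3.138, 0.001]
wrist_force: [-3.2, 0.4, 3.6]
gripper_width: 0.766
grip_force: 8.0
```

```bash
python3 - <<'E'
from h import *
plan([0.43,0.30,0.06])
import pickle
s=snapshot('side')
cv2.imwrite('pics/k4.png',cv2.cvtColor(s,cv2.COLOR_RGB2BGR))
# compare with the earlier upright picture: where the jar stood (same place +-4 mm)
a=cv2.resize(s[180:340,250:450],None,fx=3,fy=3); b=cv2.cvtColor(cv2.imread('pics/k2.png'),cv2.COLOR_BGR2RGB)
d=np.abs(a.astype(int)-b).sum(2)
g=d[190:330,370:500]; print("diff near jar",g.mean(), "elsewhere",d[300:470,150:350].mean())
for t in('jam_jar_left_center','jam_jar_right_center'):
    for r in regions_of('side',t):
        m=r['mask'];(y,x)=np.nonzero(m); w,v=np.linalg.eigh(np.cov(x,y)); print(t,np.round(r['box']),round(r['score'],2),'axis deg',np.degrees(np.arctan2(v[1,1],v[0,1])).round(1))
E
```

```text
pos [0.4276 0.292  0.055 ] y-ang 93.4 tilt 0.11 shift [-3.  8. -5.] turn 0 t 20.63
diff near jar 52.309175824175824 elsewhere 4.686147058823529
jam_jar_left_center [333. 194. 354. 223.] 0.57 axis deg 81.3
jam_jar_right_center [379. 241. 409. 286.] 0.86 axis deg 74.4
```

Emit:
{"op": "step_arm", "data": {
  "moves": [
    [0.4,[0,0,0],0],
    [0,[0,0,0],0],
    [-0.6,[0,0,0],0],
    [-1,[0,0,-4],0],
    [-1,[0,0,-6],0]
  ]
}}

```text
time: 21.2
position: [0.4302, 0.2917, 0.0619]
tcp_rot: [-0.09, 3.139, 0.0]
wrist_force: [-0.3, -0.4, -0.2]
gripper_width: 0.912
grip_force: 0.0
```

Emit:
{"op": "step_arm", "data": {
  "moves": [
    [-1,[2,0,0],0.12],
    [-1,[2,0,0],0.24],
    [-1,[2,0,0],0.36],
    [-1,[2,0,0],0.48],
    [-1,[2,0,0],0.6]
  ]
}}

```text
time: 21.62
position: [0.428, 0.2918, 0.0619]
tcp_rot: [0.85, 3.023, 0.002]
wrist_force: [-0.4, -0.0, -0.6]
gripper_width: 1.001
grip_force: 0.0
```

Emit:
{"op": "step_arm", "data": {
  "moves": [
    [-1,[0,0,0],0.12],
    [-1,[0,0,0],0.24],
    [-1,[0,0,0],0.36],
    [-1,[0,0,0],0.48],
    [-1,[0,0,0],0.6]
  ]
}}

```text
time: 22.03
position: [0.428, 0.2919, 0.0619]
tcp_rot: [1.705, 2.637, 0.002]
wrist_force: [-0.7, 0.5, 0.3]
gripper_width: 1.003
grip_force: 0.0
```

Emit:
{"op": "step_arm", "data": {
  "moves": [
    [-1,[0,0,0],0.12],
    [-1,[0,0,0],0.24],
    [-1,[0,0,0],0.324],
    [-1,[0,0,0],0.324]
  ]
}}

```text
time: 22.37
position: [0.4278, 0.292, 0.0617]
tcp_rot: [2.104, 2.331, 0.001]
wrist_force: [-0.4, 0.0, -0.8]
gripper_width: 1.003
grip_force: 0.0
```

Emit:
{"op": "step_arm", "data": {
  "moves": [
    [1,[0,0,0],0],
    [1,[0,0,0],0],
    [1,[0,0,0],0],
    [1,[0,0,0],0],
    [1,[0,0,-10],0]
  ],
  "newtons": 20
}}

```text
time: 22.78
position: [0.4257, 0.291, 0.0703]
tcp_rot: [-2.101, -2.335, 0.005]
wrist_force: [0.0, -0.8, -4.9]
gripper_width: 0.768
grip_force: 20.0
```

Emit:
{"op": "step_arm", "data": {
  "moves": [
    [1,[0,0,-30],0],
    [1,[0,0,-70],0],
    [1,[0,0,-110],0],
    [1,[0,0,-160],0],
    [1,[0,0,-160],0]
  ]
}}

```text
time: 23.2
position: [0.4305, 0.2925, 0.2375]
tcp_rot: [2.103, 2.333, 0.014]
wrist_force: [1.6, 0.4, -4.6]
gripper_width: 0.769
grip_force: 20.0
```

```bash
python3 - <<'E'
from h import *
plan([0.5755,-0.0075,0.235],np.radians(6))
s=snapshot('side')
for t in('jam_jar_left_center','jam_jar_right_center'):
    for r in regions_of('side',t):
        m=r['mask'];(y,x)=np.nonzero(m); w,v=np.linalg.eigh(np.cov(x,y)); print(t,np.round(r['box']),round(r['score'],2),'axis deg',np.degrees(np.arctan2(v[1,1],v[0,1])).round(1))
E
```

```text
pos [0.4305 0.2925 0.2375] y-ang 5.9 tilt 0.53 shift [-313.  113.    1.] turn -0.001 t 23.2
jam_jar_left_center [332. 195. 355. 223.] 0.53 axis deg 83.1
jam_jar_right_center [384. 171. 416. 224.] 0.59 axis deg 96.4
jam_jar_right_center [369. 196. 418. 244.] 0.37 axis deg -137.0
```

Emit:
{"op": "step_arm", "data": {
  "moves": [
    [1,[-313,113,0],0],
    [1,[-313,113,0],0],
    [1,[-313,113,0],0],
    [1,[-313,113,0],0],
    [1,[-313,113,0],0]
  ]
}}

```text
time: 23.77
position: [0.5165, 0.1023, 0.2287]
tcp_rot: [-2.1, -2.334, 0.007]
wrist_force: [1.2, 0.3, -4.3]
gripper_width: 0.767
grip_force: 20.0
```

```bash
python3 -c "
from h import *
plan([0.5755,-0.0075,0.235],np.radians(6))"
```

```text
pos [0.5165 0.1023 0.2287] y-ang 6.1 tilt 0.27 shift [-115.   47.   -6.] turn 0.001 t 23.77
```

Emit:
{"op": "step_arm", "data": {
  "moves": [
    [1,[-108,46,-3],0],
    [1,[-108,46,-3],0],
    [1,[-108,46,-3],0],
    [1,[-108,46,-3],0]
  ]
}}

```text
time: 24.1
position: [0.5756, -0.0076, 0.2325]
tcp_rot: [2.112, 2.321, -0.008]
wrist_force: [-0.6, -1.0, -4.1]
gripper_width: 0.767
grip_force: 20.0
```

```bash
python3 -c "
from h import *
plan([0.5755,-0.0075,0.08],np.radians(6))"
```

```text
pos [ 0.5756 -0.0076  0.2325] y-ang 5.4 tilt 0.36 shift [  1.   0. 152.] turn -0.011 t 24.1
```

Emit:
{"op": "step_arm", "data": {
  "moves": [
    [1,[0,0,35],0],
    [1,[0,0,70],0],
    [1,[0,0,100],0],
    [1,[0,0,125],0],
    [1,[0,0,145],0]
  ]
}}

```text
time: 24.52
position: [0.5713, 0.0018, 0.0842]
tcp_rot: [-2.099, -2.331, 0.01]
wrist_force: [0.2, -0.1, -4.2]
gripper_width: 0.769
grip_force: 20.0
```

Emit:
{"op": "step_arm", "data": {
  "moves": [
    [1,[0,0,2],0],
    [1,[0,0,4],0],
    [1,[0,0,4],0]
  ]
}}

```text
time: 24.77
position: [0.5745, 0.0015, 0.0848]
tcp_rot: [-2.102, -2.334, 0.002]
wrist_force: [-0.1, 0.8, -4.2]
gripper_width: 0.765
grip_force: 20.0
```

Emit:
{"op": "step_arm", "data": {
  "moves": [
    [1,[-4,0,0],0],
    [1,[-8,0,3],0],
    [1,[-8,0,6],0],
    [1,[-8,0,8],0],
    [1,[-8,0,8],0]
  ]
}}

```text
time: 25.18
position: [0.5757, -0.0061, 0.0773]
tcp_rot: [-2.102, -2.335, -0.0]
wrist_force: [0.2, -0.6, -5.3]
gripper_width: 0.77
grip_force: 20.0
```

Emit:
{"op": "step_arm", "data": {
  "moves": [
    [1,[0,0,1],0],
    [1,[0,0,2],0],
    [1,[0,0,2],0]
  ]
}}

```text
time: 25.43
position: [0.5758, -0.006, 0.0753]
tcp_rot: [-2.101, -2.335, 0.0]
wrist_force: [-0.4, -0.2, -5.0]
gripper_width: 0.768
grip_force: 20.0
```

Emit:
{"op": "step_arm", "data": {
  "moves": [
    [1,[0,0,1],0],
    [1,[0,0,2],0],
    [1,[0,0,2],0]
  ]
}}

```text
time: 25.68
position: [0.5758, -0.0061, 0.0732]
tcp_rot: [-2.102, -2.335, 0.0]
wrist_force: [0.8, -1.1, -5.0]
gripper_width: 0.769
grip_force: 20.0
```

Emit:
{"op": "step_arm", "data": {
  "moves": [
    [1,[0,0,1],0],
    [1,[0,0,2],0],
    [1,[0,0,2],0]
  ]
}}

```text
time: 25.93
position: [0.576, -0.006, 0.0715]
tcp_rot: [-2.102, -2.335, -0.0]
wrist_force: [-0.8, 0.3, -2.8]
gripper_width: 0.77
grip_force: 20.0
```

Emit:
{"op": "step_arm", "data": {
  "moves": [
    [1,[0,0,1],0],
    [1,[0,0,1],0]
  ]
}}

```text
time: 26.1
position: [0.576, -0.0059, 0.0714]
tcp_rot: [-2.101, -2.334, -0.001]
wrist_force: [-4.1, 2.0, 8.5]
gripper_width: 0.766
grip_force: 20.0
```

Contact. Release and rise.

Emit:
{"op": "step_arm", "data": {
  "moves": [
    [0.5,[0,0,0],0],
    [0.2,[0,0,0],0],
    [-0.4,[0,0,0],0],
    [-1,[0,0,0],0],
    [-1,[0,0,0],0]
  ]
}}

```text
time: 26.52
position: [0.5766, -0.0063, 0.071]
tcp_rot: [2.101, 2.334, 0.002]
wrist_force: [0.4, -0.3, 0.3]
gripper_width: 0.879
grip_force: 0.0
```

Emit:
{"op": "step_arm", "data": {
  "moves": [
    [-1,[0,0,-2],0],
    [-1,[0,0,-40],0],
    [-1,[0,0,-80],0],
    [-1,[0,0,-120],0],
    [-1,[0,0,-160],0]
  ]
}}

```text
time: 26.93
position: [0.5757, -0.0066, 0.2323]
tcp_rot: [2.103, 2.334, -0.001]
wrist_force: [0.6, -0.1, 0.1]
gripper_width: 0.996
grip_force: 0.0
```

```bash
python3 - <<'E'
from c import *
plan([0.44,0.05,0.26],np.radians(100.8))
O={}
for n in("scene","side"):
    im=snapshot(n); cv2.imwrite(f"pics/y_{n}.png",cv2.cvtColor(im,cv2.COLOR_RGB2BGR))
    for t in("crate","jam_jar_left_center","jam_jar_right_center","tray_handle"):
        O[n,t]=tip_of(n,t)[:3]
for t in("crate","jam_jar_left_center","jam_jar_right_center","tray_handle"):
    for a in O["scene",t]:
        for b in O["side",t]:
            x,e=tri([(C["scene"],a["pixel"]),(C["side"],b["pixel"])])
            if max(e)<10: print(">>",t,x.round(4),np.round(e,1),round(a["score"],2),round(b["score"],2))
for t in("jam_jar_left_center","jam_jar_right_center"):
    for r in regions_of('scene',t):
        m=r['mask'];(y,x)=np.nonzero(m); w,v=np.linalg.eigh(np.cov(x,y)); print(">>",t,np.round(r['box']),round(r['score'],2),'axis deg',np.degrees(np.arctan2(v[1,1],v[0,1])).round(1))
E
```

```text
jl [0.5704 0.3435 0.0743] {'scene': np.float64(2.2), 'side': np.float64(3.7), '1': np.float64(2.6), '2': np.float64(3.4)}
   wrist only [0.5715 0.3413 0.0777]
jr [0.577  0.2567 0.0743] {'scene': np.float64(2.2), 'side': np.float64(2.2), '1': np.float64(2.4), '2': np.float64(1.0)}
   wrist only [0.5745 0.2555 0.0763]
rack [0.5767 0.2991 0.0032] {'scene': np.float64(5.9), 'side': np.float64(3.0), '1': np.float64(3.7), '2': np.float64(3.2)}
   wrist only [ 0.5761  0.2973 -0.0015]
crate [0.5671 0.047  0.0046] {'scene': np.float64(2.3), 'side': np.float64(6.0), '2': np.float64(6.3)}
   wrist only [0.5671 0.047  0.0046]
handle [0.4193 0.0537 0.0874] {'scene': np.float64(3.8), 'side': np.float64(0.7), '1': np.float64(2.1), '2': np.float64(2.2)}
   wrist only [0.4208 0.0511 0.0844]
divider (array([0.5207, 0.0424]), array([0.6182, 0.0517]), np.float64(5.44), np.float64(0.098))
near side (array([ 0.5209, -0.0475]), array([0.5012, 0.1278]), np.float64(96.4), np.float64(0.1763))
tray near (array([ 0.3982, -0.0491]), array([0.3616, 0.1394]), np.float64(100.99), np.float64(0.1921))
tray far (array([ 0.4818, -0.0323]), array([0.4465, 0.1563]), np.float64(100.59), np.float64(0.1919))
rack (array([0.5047, 0.2134]), array([0.4993, 0.3754]), np.float64(91.9), np.float64(0.1621))
pos [ 0.5757 -0.0066  0.2323] y-ang 6.0 tilt 0.04 shift [  70. -129.  -28.] turn 1.486 t 26.93
>> crate [0.5667 0.0454 0.0013] [2.1 2.1] 0.56 0.63
>> jam_jar_left_center [0.5597 0.0989 0.0539] [4.2 4.2] 0.94 0.61
>> jam_jar_right_center [ 0.5842 -0.0051  0.0568] [5.8 5.8] 0.65 0.65
>> tray_handle [0.5297 0.5636 0.0866] [0.8 0.8] 0.81 0.71
>> tray_handle [0.42   0.0546 0.0892] [0.8 0.8] 0.68 0.91
>> jam_jar_left_center [350. 254. 393. 309.] 0.92 axis deg 92.9
>> jam_jar_right_center [402. 274. 443. 332.] 0.95 axis deg 104.3
>> jam_jar_right_center [282. 310. 411. 399.] 0.62 axis deg -158.5
```

Emit:
{"op": "step_arm", "data": {
  "moves": [
    [0,[20,-36,0],-0.12],
    [0,[40,-70,0],-0.24],
    [0,[60,-105,0],-0.36],
    [0,[77,-140,0],-0.48],
    [0,[77,-140,0],-0.6]
  ]
}}

```text
time: 27.95
position: [0.4219, 0.0579, 0.2294]
tcp_rot: [-1.301, -2.852, -0.004]
wrist_force: [-0.3, -0.1, -0.4]
gripper_width: 0.663
grip_force: 0.0
```

Emit:
{"op": "step_arm", "data": {
  "moves": [
    [0,[0,0,0],-0.12],
    [0,[0,0,0],-0.24],
    [0,[0,0,0],-0.36],
    [0,[0,0,0],-0.48],
    [0,[0,0,0],-0.6]
  ]
}}

```text
time: 28.37
position: [0.4284, 0.0556, 0.2303]
tcp_rot: [-0.407, -3.115, -0.0]
wrist_force: [-0.5, 0.5, -0.1]
gripper_width: 0.502
grip_force: 0.0
```

Emit:
{"op": "step_arm", "data": {
  "moves": [
    [0,[0,0,0],-0.12],
    [0,[0,0,0],-0.24],
    [0,[0,0,0],-0.36],
    [0,[0,0,0],-0.455],
    [0,[0,0,0],-0.455]
  ]
}}

```text
time: 28.78
position: [0.4285, 0.0555, 0.2303]
tcp_rot: [0.301, -3.127, 0.0]
wrist_force: [0.1, 1.0, -0.6]
gripper_width: 0.501
grip_force: 0.0
```

```bash
python3 - <<'E' | grep ">>\|pos"
from c import *
st=get_state(); print(">>",np.round(st['joints'],2))
plan([0.426,0.054,0.071],np.radians(100.8),st)
im=snapshot("wrist"); cv2.imwrite("pics/w5.png",cv2.cvtColor(im,cv2.COLOR_RGB2BGR)); c=cam("wrist",st)
for r in tip_of("wrist","tray_handle")[:3]: print(">>",np.round(r["pixel"]),round(r["score"],2),onz(c,r["pixel"],.085).round(4))
for n in("lemon_left_center","lemon_right_center"):
    for r in tip_of("wrist",n)[:2]: print(">>",n,np.round(r["pixel"]),round(r["score"],2),onz(c,r["pixel"],.033).round(4))
E
```

```text
>> [-1.06  0.04  0.83  2.13 -0.04  0.98  1.55]
pos [0.4285 0.0555 0.2303] y-ang 101.0 tilt 0.02 shift [  3.  -1. 159.] turn 0.004 t 28.78
>> [217. 320.] 0.68 [0.4216 0.0516 0.085 ]
>> lemon_left_center [200. 273.] 0.9 [0.4266 0.0041 0.033 ]
>> lemon_right_center [206. 371.] 0.89 [0.4137 0.1001 0.033 ]
```

Emit:
{"op": "step_arm", "data": {
  "moves": [
    [0,[2,-3,35],0],
    [0,[2,-3,70],0],
    [0,[2,-3,105],0],
    [0,[2,-3,135],0],
    [0,[2,-3,159],0]
  ]
}}

```text
time: 29.4
position: [0.4263, 0.0521, 0.0692]
tcp_rot: [0.294, -3.126, 0.002]
wrist_force: [0.2, 0.1, 0.1]
gripper_width: 0.505
grip_force: 0.0
```

Emit:
{"op": "step_arm", "data": {
  "moves": [
    [0,[0,0,0],0],
    [0,[0,0,0],0]
  ]
}}

```text
time: 29.57
position: [0.4266, 0.0517, 0.0711]
tcp_rot: [0.293, -3.125, 0.002]
wrist_force: [0.9, -0.5, -0.1]
gripper_width: 0.502
grip_force: 0.0
```

Emit:
{"op": "step_arm", "data": {
  "moves": [
    [0.4,[0,0,0],0],
    [0.6,[0,0,0],0],
    [0.8,[0,0,0],0],
    [1,[0,0,0],0],
    [1,[0,0,0],0]
  ],
  "newtons": 35
}}

```text
time: 29.98
position: [0.4277, 0.0529, 0.0722]
tcp_rot: [-0.297, 3.126, 0.002]
wrist_force: [-0.3, -0.2, -1.0]
gripper_width: 0.158
grip_force: 0.0
```

Emit:
{"op": "step_arm", "data": {
  "moves": [
    [1,[0,0,0],0],
    [1,[0,0,0],0],
    [1,[0,0,-5],0],
    [1,[0,0,-10],0],
    [1,[0,0,-20],0]
  ]
}}

```text
time: 30.4
position: [0.4262, 0.0522, 0.0913]
tcp_rot: [0.296, -3.126, 0.001]
wrist_force: [-0.2, 0.7, -3.9]
gripper_width: 0.132
grip_force: 35.0
```

Emit:
{"op": "step_arm", "data": {
  "moves": [
    [1,[0,0,-20],0],
    [1,[0,0,-45],0],
    [1,[0,0,-75],0],
    [1,[0,0,-105],0],
    [1,[0,0,-130],0]
  ]
}}

```text
time: 30.82
position: [0.4269, 0.0516, 0.223]
tcp_rot: [0.295, -3.128, 0.001]
wrist_force: [0.9, 1.1, -3.7]
gripper_width: 0.137
grip_force: 35.0
```

Emit:
{"op": "step_arm", "data": {
  "moves": [
    [1,[0,0,-15],0.03],
    [1,[0,0,-22],0.084],
    [1,[0,0,-25],0.084],
    [1,[0,0,-25],0.084],
    [1,[0,0,-25],0.084]
  ]
}}

```text
time: 31.23
position: [0.4265, 0.0523, 0.2459]
tcp_rot: [0.167, -3.136, 0.0]
wrist_force: [-0.5, 0.8, -4.4]
gripper_width: 0.13
grip_force: 35.0
```

```bash
python3 - <<'E' | grep ">>\|pos"
from c import *
plan([0.575,0.046,0.245],np.radians(96))
O={}
for n in("scene","side","wrist"):
    if n=="wrist": C["wrist"]=cam("wrist",get_state())
    im=snapshot(n); cv2.imwrite(f"pics/z_{n}.png",cv2.cvtColor(im,cv2.COLOR_RGB2BGR))
    for t in("crate","tray_handle","lemon_left_center","lemon_right_center"):
        O[n,t]=tip_of(n,t)[:3]
for t in("crate","tray_handle","lemon_left_center","lemon_right_center"):
    for a in O["scene",t]:
        for b in O["side",t]:
            x,e=tri([(C["scene"],a["pixel"]),(C["side"],b["pixel"])])
            if max(e)<10: print(">>",t,x.round(4),np.round(e,1),round(a["score"],2),round(b["score"],2))
    for a in O["wrist",t]: print(">> wrist",t,np.round(a["pixel"]),round(a["score"],2),onz(C["wrist"],a["pixel"],.173+(.085 if "tray" in t else .033)).round(4))
E
```

```text
pos [0.4265 0.0523 0.2459] y-ang 96.1 tilt 0.06 shift [-147.  -22.    1.] turn 0.002 t 31.23
>> crate [0.5676 0.0462 0.0013] [1.4 1.4] 0.98 0.88
>> wrist crate [264. 406.] 0.38 [0.417  0.1001 0.206 ]
>> tray_handle [0.4196 0.0489 0.2554] [1.8 1.8] 0.71 0.56
>> tray_handle [0.5313 0.5672 0.0865] [2. 2.] 0.66 0.76
>> wrist tray_handle [307. 324.] 0.58 [0.4227 0.0522 0.258 ]
>> wrist lemon_left_center [260. 246.] 0.78 [0.4245 0.0064 0.206 ]
>> lemon_right_center [0.4194 0.1049 0.2076] [1.9 1.9] 0.56 0.76
>> wrist lemon_right_center [265. 406.] 0.93 [0.418  0.1001 0.206 ]
```

```bash
cat > fit.py <<'E'
from c import *
from scipy.optimize import differential_evolution
def seg(*P): return [np.array(p) for p in P]
def crate_edges():
    E=[]
    for s in(-1,1):
        r=[(s*.102,-.049),(s*.114,-.058),(s*.114,.058),(s*.102,.049)]
        o=[(s*.114,-.058,.136),(s*.114,.058,.136)]
        E+=[(o[0],o[1]),((s*.102,-.049,.136),(s*.102,.049,.136)),((s*.114,-.058,0),(s*.114,-.058,.136)),((s*.114,.058,0),(s*.114,.058,.136))]
        E+=[((s*.088,-.058,.05),(s*.088,-.058,.136)),((-.088,s*.049,.05),(.088,s*.049,.05)),((-.088,s*.058,.05),(.088,s*.058,.05))]
    E+=[((-.114,-.058,0),(.114,-.058,0))]
    return E
def tray_edges():
    E=[]
    for s in(-1,1):
        E+=[((-.098,s*.045,.036),(.098,s*.045,.036)),((s*.098,-.045,.036),(s*.098,.045,.036))]
        for t in(-1,1): E+=[((s*.098,t*.045,.006),(s*.098,t*.045,.036)),((s*.006,t*.023,.05),(s*.006,t*.023,.105))]
    return E
def pts(E): return np.vstack([np.linspace(a,b,40) for a,b in E])
def projn(c,P):
    f,i,Rw,o=c; q=(P-o)@Rw; u=q[:,:2]/q[:,2:]; u=u*(1+i["k1"]*(u**2).sum(1,keepdims=True)); return np.c_[f*u[:,0]+i["cx"],f*u[:,1]+i["cy"]]
def grad(path):
    g=cv2.GaussianBlur(cv2.imread(path).astype(np.float32),(0,0),1.2); m=np.sqrt(sum(cv2.Sobel(g,cv2.CV_32F,a,1-a)**2 for a in(0,1)).sum(2)); return np.minimum(m,np.percentile(m,97))
def fit(views,E,p0,rng=(.008,.008,.05),z=0,zr=0):
    P=pts(E); G=[(c,grad(f)) for c,f in views]
    def cost(v):
        c,s=np.cos(v[2]),np.sin(v[2]); W=np.c_[v[0]+c*P[:,0]-s*P[:,1],v[1]+s*P[:,0]+c*P[:,1],P[:,2]+(v[3] if zr else z)]; t=0
        for cm,g in G:
            q=projn(cm,W).astype(np.float32); t-=cv2.remap(g,q[:,:1],q[:,1:],cv2.INTER_LINEAR).mean()/g.std()
        return t
    B=[(a-r,a+r) for a,r in zip(p0,rng)]+([(z-zr,z+zr)] if zr else [])
    r=differential_evolution(cost,B,seed=1,maxiter=60); return np.round(r.x,4),round(r.fun,3)
if __name__=="__main__":
    C["3"]=cam("wrist",pickle.load(open("w3.pkl","rb"))["st"]); ST=get_state(); 
    p0=(.569,.046,np.radians(96))
    V={"scene":(C["scene"],"pics/z_scene.png"),"side":(C["side"],"pics/z_side.png"),"w2":(C["2"],"pics/w2.png"),"w3":(C["3"],"pics/w3.png")}
    V["scene0"]=(C["scene"],"pics/scene.png")
    for k in V: print(">>",k,fit([V[k]],crate_edges(),p0))
    print(">> all",fit(list(V.values()),crate_edges(),p0))
    T={"scene":V["scene"],"side":V["side"],"wr":(cam("wrist",ST),"pics/z_wrist.png")}
    t0=(.421,.0515,np.radians(96.1))
    for k in T: print(">> tray",k,fit([T[k]],tray_edges(),t0,z=.173))
    print(">> tray all",fit(list(T.values()),tray_edges(),t0,z=.173,zr=.006), np.round(ST["position"],4))
E
python3 fit.py | grep ">>"
```

```text
>> scene (array([0.5754, 0.0466, 1.7213]), np.float32(-1.809))
>> side (array([0.5702, 0.0537, 1.6905]), np.float32(-2.518))
>> w2 (array([0.5701, 0.0456, 1.7051]), np.float64(-2.546))
>> w3 (array([0.5703, 0.0449, 1.7049]), np.float64(-1.779))
>> scene0 (array([0.5672, 0.0435, 1.7107]), np.float64(-2.372))
>> all (array([0.57  , 0.0452, 1.6993]), np.float32(-10.526))
>> tray scene (array([0.4196, 0.0504, 1.674 ]), np.float64(-1.739))
>> tray side (array([0.4221, 0.0585, 1.661 ]), np.float64(-1.825))
>> tray wr (array([0.4232, 0.0523, 1.6778]), np.float64(-2.735))
>> tray all (array([0.4231, 0.0522, 1.6775, 0.1728]), np.float64(-6.035)) [0.4272 0.0524 0.2464]
```

Emit:
{"op": "step_arm", "data": {
  "moves": [
    [1,[-15,-2,0],-0.026],
    [1,[-40,-6,0],-0.026],
    [1,[-65,-10,0],-0.026],
    [1,[-90,-14,0],-0.026],
    [1,[-115,-18,0],-0.026]
  ]
}}

```text
time: 32.4
position: [0.5447, 0.0472, 0.246]
tcp_rot: [0.208, -3.134, 0.0]
wrist_force: [-0.3, -0.3, -3.5]
gripper_width: 0.134
grip_force: 35.0
```

Emit:
{"op": "step_arm", "data": {
  "moves": [
    [1,[-16,-4,0],0],
    [1,[-28,-5,0],0],
    [1,[-31,-6,0],0],
    [1,[-31,-6,0],0],
    [1,[-31,-6,0],0]
  ]
}}

```text
time: 32.82
position: [0.5742, 0.0446, 0.2461]
tcp_rot: [0.206, -3.134, 0.0]
wrist_force: [-1.1, -0.1, -4.0]
gripper_width: 0.134
grip_force: 35.0
```

```bash
cat > g.py <<'E'
from fit import *
st=get_state(); plan([0.574,0.0452,0.246],1.7035,st)
for n in("scene","side","wrist"): 
    cv2.imwrite(f"pics/v_{n}.png",cv2.cvtColor(snapshot(n),cv2.COLOR_RGB2BGR))
z=st["position"][2]-.0730; t0=(st["position"][0]-.004,st["position"][1],1.7035)
V={n:(cam(n,st),f"pics/v_{n}.png") for n in("scene","side","wrist")}
p0=(.570,.0453,1.7035)
for S in(["wrist"],["scene","side"],["scene","side","wrist"]):
    v=[V[k] for k in S]
    print(">>",S,"tray",fit(v,tray_edges(),t0,z=z),"crate",fit(v,crate_edges(),p0))
E
python3 g.py | grep ">>\|pos"
```

```text
pos [0.5742 0.0446 0.2461] y-ang 97.5 tilt 0.06 shift [0. 1. 0.] turn -0.002 t 32.82
>> ['wrist'] tray (array([0.5699, 0.0445, 1.7044]), np.float64(-2.35)) crate (array([0.5711, 0.0456, 1.7048]), np.float64(-1.376))
>> ['scene', 'side'] tray (array([0.5681, 0.0428, 1.6921]), np.float32(-4.371)) crate (array([0.5702, 0.0446, 1.6964]), np.float64(-3.843))
>> ['scene', 'side', 'wrist'] tray (array([0.5699, 0.0444, 1.7024]), np.float64(-6.545)) crate (array([0.571 , 0.0453, 1.706 ]), np.float32(-5.206))
```

Emit:
{"op": "step_arm", "data": {
  "moves": [
    [1,[-1,1,8],0],
    [1,[-1,1,18],0],
    [1,[-1,1,26],0],
    [1,[-1,1,30],0],
    [1,[-1,1,30],0]
  ]
}}

```text
time: 33.38
position: [0.5748, 0.0459, 0.2148]
tcp_rot: [0.206, -3.132, 0.001]
wrist_force: [0.2, 0.8, -2.8]
gripper_width: 0.133
grip_force: 35.0
```

Emit:
{"op": "step_arm", "data": {
  "moves": [
    [1,[0,0,3],0],
    [1,[0,0,6],0],
    [1,[0,0,9],0],
    [1,[0,0,11],0],
    [1,[0,0,11],0]
  ]
}}

```text
time: 33.8
position: [0.5756, 0.0459, 0.205]
tcp_rot: [0.206, -3.134, 0.0]
wrist_force: [-1.0, 0.2, -4.1]
gripper_width: 0.134
grip_force: 35.0
```

Emit:
{"op": "step_arm", "data": {
  "moves": [
    [1,[0,0,2],0],
    [1,[0,0,4],0],
    [1,[0,0,6],0],
    [1,[0,0,7],0],
    [1,[0,0,7],0]
  ]
}}

```text
time: 34.22
position: [0.5756, 0.0459, 0.1982]
tcp_rot: [0.206, -3.134, -0.0]
wrist_force: [-0.2, 0.4, -3.9]
gripper_width: 0.139
grip_force: 35.0
```

Emit:
{"op": "step_arm", "data": {
  "moves": [
    [1,[0,0,1],0],
    [1,[0,0,3],0],
    [1,[0,0,5],0],
    [1,[0,0,5],0]
  ]
}}

```text
time: 34.55
position: [0.5756, 0.0459, 0.193]
tcp_rot: [0.206, -3.134, 0.0]
wrist_force: [-1.2, -0.2, -4.0]
gripper_width: 0.132
grip_force: 35.0
```

Emit:
{"op": "step_arm", "data": {
  "moves": [
    [1,[0,0,1],0],
    [1,[0,0,2],0],
    [1,[0,0,2],0]
  ]
}}

```text
time: 34.8
position: [0.5757, 0.0459, 0.1912]
tcp_rot: [0.206, -3.135, 0.0]
wrist_force: [-0.4, 0.9, -3.9]
gripper_width: 0.138
grip_force: 35.0
```

Emit:
{"op": "step_arm", "data": {
  "moves": [
    [1,[0,0,1],0],
    [1,[0,0,2],0],
    [1,[0,0,2],0]
  ]
}}

```text
time: 35.05
position: [0.5757, 0.0459, 0.1892]
tcp_rot: [0.206, -3.135, -0.0]
wrist_force: [-0.6, -0.3, -3.5]
gripper_width: 0.135
grip_force: 35.0
```

Emit:
{"op": "step_arm", "data": {
  "moves": [
    [1,[0,0,1],0],
    [1,[0,0,1],0]
  ]
}}

```text
time: 35.22
position: [0.5757, 0.0458, 0.1883]
tcp_rot: [0.206, -3.135, -0.0]
wrist_force: [-0.8, -0.1, -4.6]
gripper_width: 0.135
grip_force: 35.0
```

Emit:
{"op": "step_arm", "data": {
  "moves": [
    [1,[0,0,1],0],
    [1,[0,0,1],0]
  ]
}}

```text
time: 35.38
position: [0.5759, 0.0458, 0.1882]
tcp_rot: [0.206, -3.135, -0.001]
wrist_force: [-2.8, 0.5, 3.6]
gripper_width: 0.135
grip_force: 35.0
```

Emit:
{"op": "step_arm", "data": {
  "moves": [
    [1,[0,0,1],0],
    [1,[0,0,1],0]
  ]
}}

```text
time: 35.55
position: [0.576, 0.0458, 0.1881]
tcp_rot: [-0.206, 3.135, 0.002]
wrist_force: [-6.7, 1.6, 13.4]
gripper_width: 0.13
grip_force: 35.0
```

Emit:
{"op": "step_arm", "data": {
  "moves": [
    [1,[0,0,1],0],
    [1,[0,0,1],0]
  ]
}}

```text
time: 35.72
position: [0.5762, 0.0459, 0.1881]
tcp_rot: [-0.206, 3.134, 0.003]
wrist_force: [-9.4, 1.4, 22.0]
gripper_width: 0.134
grip_force: 35.0
```

Emit:
{"op": "step_arm", "data": {
  "moves": [
    [1,[0,0,-2],0],
    [0.6,[0,0,-2],0],
    [0.3,[0,0,-2],0],
    [0.2,[0,0,-2],0],
    [0.2,[0,0,-2],0]
  ]
}}

```text
time: 36.13
position: [0.5759, 0.0458, 0.1873]
tcp_rot: [-0.206, 3.135, -0.0]
wrist_force: [0.2, -0.5, -0.2]
gripper_width: 0.378
grip_force: 0.0
```

Emit:
{"op": "step_arm", "data": {
  "moves": [
    [0.2,[0,0,-10],0],
    [0.2,[0,0,-40],0],
    [0.2,[0,0,-80],0],
    [0.2,[0,0,-115],0],
    [0.2,[0,0,-115],0]
  ]
}}

```text
time: 36.55
position: [0.5794, 0.0448, 0.3097]
tcp_rot: [-0.203, 3.124, 0.002]
wrist_force: [1.3, -0.6, 0.2]
gripper_width: 0.399
grip_force: 0.0
```

```bash
python3 - <<'E' | grep ">>\|pos"
from fit import *
st=get_state(); plan([0.574,0.0452,0.246],1.7035,st)
for n in("scene","side","wrist"): 
    cv2.imwrite(f"pics/e_{n}.png",cv2.cvtColor(snapshot(n),cv2.COLOR_RGB2BGR))
V={n:(cam(n,st),f"pics/e_{n}.png") for n in("scene","side","wrist")}
p0=(.570,.0453,1.7035); v=list(V.values())
print(">> tray",fit(v,tray_edges(),p0,z=.116,zr=.012),"crate",fit(v,crate_edges(),p0))
O={(n,t):tip_of(n,t)[:3] for n in("scene","side") for t in("crate","tray_handle","lemon_left_center","lemon_right_center","mug")}
for t in("crate","tray_handle","lemon_left_center","lemon_right_center","mug"):
    for a in O["scene",t]:
        for b in O["side",t]:
            x,e=tri([(V["scene"][0],a["pixel"]),(V["side"][0],b["pixel"])])
            if max(e)<8: print(">>",t,x.round(4),np.round(e,1),round(a["score"],2),round(b["score"],2))
E
```

```text
pos [0.5794 0.0448 0.3097] y-ang 97.4 tilt 0.61 shift [ 6.  1. 64.] turn -0.003 t 36.55
>> tray (array([0.5728, 0.0461, 1.6946, 0.1114]), np.float64(-5.753)) crate (array([0.5735, 0.046 , 1.699 ]), np.float64(-5.476))
>> crate [0.5694 0.0484 0.0025] [0.3 0.3] 0.88 0.63
>> crate [0.564  0.0889 0.0242] [5.2 5.2] 0.46 0.63
>> tray_handle [0.5245 0.5725 0.0864] [2.7 2.7] 0.67 0.82
>> tray_handle [0.5717 0.0514 0.2036] [3.7 3.7] 0.58 0.9
>> lemon_right_center [0.5519 0.1016 0.1493] [4.9 4.9] 0.87 0.52
>> lemon_right_center [0.5624 0.0313 0.0277] [7.9 7.9] 0.31 0.26
>> lemon_right_center [0.561  0.0978 0.0678] [7.6 7.6] 0.3 0.26
```

Emit:
{"op": "step_arm", "data": {
  "moves": [
    [0.2,[0,0,-30],0],
    [0.2,[0,0,-30],0],
    [0.2,[0,0,-30],0],
    [0.2,[0,0,-30],0]
  ]
}}

```text
time: 37.53
position: [0.5757, 0.0459, 0.3322]
tcp_rot: [0.206, -3.135, -0.0]
wrist_force: [-0.6, 0.6, -0.6]
gripper_width: 0.405
grip_force: 0.0
```

```bash
python3 -c "
from plant import *
print(job_done())"
```

```text
the job is handed in; nothing more can be done
None
```

I handed the job in at 37.5 s: both jars stand upright, one in each bay, and the tray with its lemons rests on the cleats above them. The last camera check put the tray within 1 mm of the box's middle, though it located only one of the lemons; no verdict was returned.

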